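Sort the drill-press clamping parts into their trays

TASK

Put the loose clamping parts away in their trays: the slotted strap clamp in the long undivided tray, both spacer rings side by side in the round tray, and the two step blocks in the divided tray, one in each bay, in either order. Every part must lie flat on the floor of its tray, the step blocks standing on their bases as they do now. Leave the can and the brush where they are.

Things in the scene. Friction and masses are not known exactly. Their poses are not given: they have to be found in the camera images.
- strap_center (a point): The strap clamp: a flat, bright steel bar 110 (x) x 30 (y) x 14 mm (z) with one long slot through it (65 x 12 mm, along x), lying flat on the bench. The point is its centre, 7 mm above its underside; x along the bar, z up. About 0.26 kg.
- big_ring_mid (a point): The larger of two plain steel spacer rings: outside diameter 48 mm, bore 24 mm, 20 mm high, lying flat with its axis z up. The point is its centre, on the axis 10 mm above its underside. About 0.2 kg.
- small_ring_mid (a point): The smaller steel spacer ring: outside diameter 36 mm, bore 18 mm, 20 mm high, lying flat with its axis z up. The point is its centre, on the axis 10 mm above its underside. About 0.12 kg.
- tall_block_mid (a point): The taller steel step block: a staircase of four equal steps along x (12.5 mm each), footprint 50 (x) x 30 (y) mm, highest at its -x end, heights 44, 35, 26 and 17 mm. Stands on its flat base. The point lies in its mid-width plane, near the centre of mass, 5 mm from the middle of the footprint towards the high end and 18 mm above the base; z up. About 0.34 kg.
- low_block_mid (a point): The lower steel step block: a staircase of four equal steps along x (12.5 mm each), footprint 50 (x) x 30 (y) mm, highest at its -x end, heights 26, 21, 16 and 11 mm. Stands on its flat base. The point lies in its mid-width plane, near the centre of mass, 5 mm from the middle of the footprint towards the high end and 9 mm above the base; z up. About 0.2 kg.
- trough: The long narrow tray, undivided: 88 (x) x 158 (y) mm outside, 80 x 150 mm inside; its long side runs along y. Fixed to the bench, of green-painted sheet metal like the other two trays, walls and floor 4 mm thick, 25 mm high overall. Origin at the centre of its underside, z up; the inner floor is at z = 4 mm.
- pan: The round tray: 148 mm outside diameter, 140 mm inside. Fixed to the bench, of green-painted sheet metal like the other two trays, walls and floor 4 mm thick, 25 mm high overall. Origin at the centre of its underside, z up; the inner floor is at z = 4 mm.
- twin_tray: The rectangular tray parted into two equal bays by one 4 mm wall at y = 0, as high as the rim: 108 (x) x 156 (y) mm outside; each bay is 100 (x) x 72 (y) mm inside, centred at y = +38 and y = -38 mm. Fixed to the bench, of green-painted sheet metal like the other two trays, walls and floor 4 mm thick, 25 mm high overall. Origin at the centre of its underside, z up; the inner floor is at z = 4 mm.
- can: Bystander: a loose yellow can, 68 mm across and 75 mm high, upright at the left of the bench. Origin at the centre of its underside.
- brush: Bystander: a loose bench brush with a wooden handle and a flat head, about 0.2 m long, lying at the right of the bench, handle towards -x. Origin on its underside.
Mind the look-alikes: they are no part of the job. What is shaped like the part that bears tall_block_mid but blue, purple or red is not meant.

How it is judged:
By the outcome, as a careful person would: the job done as asked, in the order asked, and still so for the second after the job is handed in, with the robot touching nothing.
It also fails if it takes over 118 s, if anything falls off the work surface, if the arm or the gripper's body presses on something with over 40 N, if the wrist force passes 120 N, or if a joint passes its speed limit or range.

ROBOT

A 6-joint arm with a two-finger parallel gripper is mounted at the origin on the work surface. World frame = base frame: x ahead of the robot, y to its left, z up, the work surface at z = 0. Lengths are in m, angles in rad, forces in N, time in s.
With the tool pointing down it reaches from about 0.225 to 0.725 m from the base axis. Payload 3.1 kg.
Tool frame: the origin (TCP) lies on the centre line of the jaws, within the pads' length; the fingertips stand 14 mm ahead of it and the grasp point (between the pads) lies 5 mm behind it; z points along the fingers, x is the direction in which the jaws open and shut, and the axes are right-handed (so a half turn about z gives the same grasp; the last joint's range is limited). The gripper opens to 85 mm and grips with 20 to 120 N. Pads are 22 mm wide; open, the fingers measure 114 mm over their backs; the gripper's body (76 mm by 85 mm) begins 54 mm behind the grasp point. The pads swing forward as they close: fully open they stand 13 mm farther back than shut.
Start: joints at [1.026, 0.048, 0.099, 1.622, 0, 1.443], TCP at [0.213, 0.48, 0.218] pointing down, gripper open.
Joint ranges: [-2.91, 2.91], [-0.99, 1.94], [-1.21, 1.42], [-2.12, 2.29], [-1.49, 1.47], [-3.14, 3.14]. Speed limits (rad/s): [2.79, 2.79, 3.14, 3.14, 3.14, 3.14].

INTERFACE

Orientations are given as a rotation vector (axis times angle).
In Python, from cell import robot gives the robot as it stands.
- The arm moves only by the tool step_arm, never from a script. Its argument "steps" is a list that holds one entry, the list of rows, each a list of 7 numbers: the shift along the world's x, y, z in units of 100 mm (1.0 is 100 mm), then the turn, a rotation vector about the world's x, y, z in units of pi rad (1.0 is pi rad), then the opening, from 0 (shut) to 1 (fully open). In form: [[[x, y, z, ax, ay, az, gripper], ...]]. A call has 1 to 5 rows; each row is the pose to reach, as a shift and turn from the pose commanded when the call began, turning the shorter way round; what a row does not reach only later rows make up. A row lasts 1/8 s, in which the tool goes at most 62.5 mm and 10.7 degrees, less where a joint would pass 70% of its speed; a pose out of reach is approached as far as the arm can. A call with a number of a shift or a turn outside -1 to 1 is refused whole. A call with a gripper value outside its range is refused whole. The fingers move at their own pace and stop on an object; "force" is the grip in N (left out, the last holds). Time passes only in rows, so rows that repeat a pose let the fingers close. It gives the time, the measured TCP pose, the force and the opening at its end, in the units of the state.
- robot.read_state(): the state, without advancing time (a new reading comes with each control period).
- robot.read_camera(name): name is "scene" or "top"; returns a dict with "pixels" (480x640x3 uint8, blue, green, red), "fov_y" (degrees; the focal length in pixels is half the picture's height over the tangent of half this angle, whatever the lens; pixels are square), "cx", "cy" (the principal point, pixels), "R" (3x3) and "t" (3): a world point X has camera coordinates R X + t. Camera axes: x right, y down, z forward; pixel columns grow to the right and rows downward; lengths in m; the calibration is good to about 2 mm. A picture is of the moment at which its call begins. There is no depth.
- robot.hand_in(): hands the job in, once; it reports no verdict.
Trained networks look in a picture, given as the dict that the camera call returned (one of the last four; its "shot" number tells which), for a name from the list of things; names that differ only in an ending like _2 or _b are one class to them, and where a whole thing is asked for, a point or a joint stands for the part that bears it (a point fixed in the world has none). Each returns a list of dicts, best first, with "confidence" (0 to 1); they miss things now and then, are a little off and sometimes report something else, mostly with a low value. They report only what shows in the picture. A call takes as long as a camera call. They do not tell look-alikes from the thing itself.
- robot.trace(picture, name): "region" (480x640 bool, what is visible of it).
- robot.pinpoint(picture, name): "position" ([x, y, z] in m, in the coordinates of the camera as it stood for that picture, good to about 4 mm: a listed point, or the origin of a listed thing).
The state is a dict: "t": time; "joint_positions": joint angles; "joint_velocities": joint speeds; "joint_torque": joint torques, N m; "position": TCP position; "ee_rot": TCP orientation; "force": force on the tool from outside, world axes, zero at the start; "ft_torque": the same for the moment, N m; "gripper_width": finger opening in m.
Only numpy, scipy, OpenCV 4.12 (cv2) and the standard library are available. Lean on these libraries where they do the work, as an engineer would, in place of code of your own. Each camera call takes 0.05 s, during which the arm holds its last target.

## Working session

There is one attempt and no reset: what is moved stays moved. The work goes in short steps, Python scripts to look and compute and a tool call to move; the robot and the scene stay as the last step left them, time stands still between calls to the robot, and variables do not carry over. Pictures are saved under pics/ and viewed, and the job is handed in when it is done.

Besides the shell and the picture viewer there is one more tool, called after "Request:" as name(argument=value, ...), one argument or row to a line, values as JSON. step_arm: Moves the arm, as the interface text tells. Shifts and turns lie within -1 to 1; 1 stands for 100 mm of shift or pi rad of turn. Its arguments: {"type":"object","properties":{"steps":{"type":"array","items":{"type":"array","items":{"type":"array","items":{"type":"number"}}}},"force":{"type":"number"}},"required":["steps"]}

```bash
ls; mkdir -p pics; python3 - <<'E'
from cell import robot
import cv2
s=robot.read_state();print(s)
for n in("scene","top"):
    p=robot.read_camera(n);cv2.imwrite(f"pics/{n}0.png",p["pixels"]);print(n,p["fov_y"],p["cx"],p["cy"],p["R"],p["t"],p["shot"])
E
```

```text
pics
{'t': 0.0, 'joint_positions': array([ 1.02621760e+00,  4.87230101e-02,  9.75869318e-02,  1.62198869e+00,
       -3.39750365e-05,  1.44299264e+00]), 'joint_velocities': array([ 0.00056569, -0.00042756, -0.00017865,  0.00121542,  0.0013261 ,
       -0.00136885]), 'joint_torque': array([-3.59387877e-04, -3.38789034e+01,  3.20012462e+01,  2.03806465e-02,
       -1.99467522e-04,  7.55904033e-07]), 'position': array([0.21221551, 0.47949559, 0.21652615]), 'ee_rot': array([ 2.63208531,  1.71323562, -0.00327039]), 'force': array([-0.40346278,  0.8639233 , -0.53438624]), 'ft_torque': array([ 0.00604978, -0.05526455, -0.0257279 ]), 'gripper_width': 0.08534215125518868}
scene 45.417261552648526 323.54104427037936 236.63095295790794 [[-0.2241105   0.97456298  0.00121496]
 [ 0.83584562  0.19285181 -0.51397499]
 [-0.5011353  -0.11417167 -0.85780431]] [ 0.0891202  -0.38212999  1.60098382] 1
top 52.21276882292049 323.84529111318193 237.3540552716515 [[ 0.01354817 -0.99990089 -0.00382977]
 [-0.99440119 -0.01307202 -0.10485895]
 [ 0.10479849  0.00522897 -0.99447973]] [-0.00418264  0.46851435  1.39590458] 2
```

View pics/scene0.png

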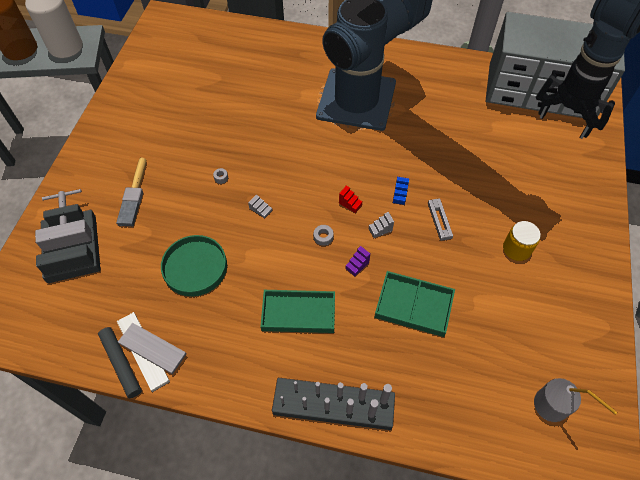

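View pics/top0.png

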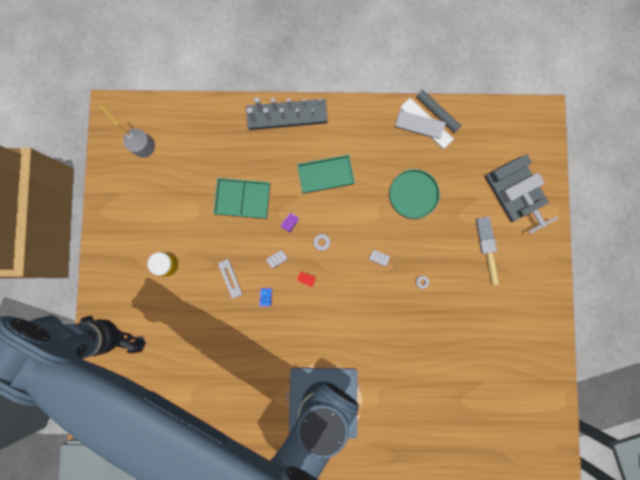

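```bash
cat > h.py <<'E'
from cell import robot
import cv2, numpy as np
names=["strap_center","big_ring_mid","small_ring_mid","tall_block_mid","low_block_mid","trough","pan","twin_tray","can","brush"]
def K(p):
    f=240/np.tan(np.radians(p["fov_y"]/2));return f,p["cx"],p["cy"]
def proj(p,X):
    f,cx,cy=K(p);c=p["R"]@np.asarray(X,float)+p["t"];return np.array([cx+f*c[0]/c[2],cy+f*c[1]/c[2]])
def ray(p,uv,z):
    f,cx,cy=K(p);d=p["R"].T@np.array([(uv[0]-cx)/f,(uv[1]-cy)/f,1]);o=-p["R"].T@p["t"]
    return o+d*(z-o[2])/d[2]
E
python3 - <<'E'
from h import *
for n in("top","scene"):
    p=robot.read_camera(n)
    for k in names:
        for d in robot.pinpoint(p,k)[:4]:
            X=np.asarray(p["R"]).T@(np.array(d["position"])-p["t"]); print(n,k,round(d["confidence"],2),X.round(4),proj(p,X).round(0))
print(robot.read_state()['t'])
E
```

```text
top strap_center 0.68 [0.3482 0.2713 0.0052] [231. 278.]
top big_ring_mid 0.48 [0.4582 0.0053 0.0054] [323. 242.]
top big_ring_mid 0.34 [ 4.381e-01 -4.777e-01  2.000e-04] [487. 251.]
top tall_block_mid 0.62 [0.5095 0.1072 0.0242] [288. 223.]
top tall_block_mid 0.58 [0.3463 0.0501 0.0183] [307. 279.]
top tall_block_mid 0.57 [0.2875 0.168  0.0201] [265. 299.]
top tall_block_mid 0.54 [0.4022 0.1403 0.0178] [276. 260.]
top low_block_mid 0.63 [ 0.413  -0.1664  0.006 ] [381. 258.]
top trough 0.96 [0.6609 0.0021 0.0019] [325. 174.]
top can 0.72 [0.3865 0.463  0.004 ] [166. 264.]
top brush 0.97 [ 0.4371 -0.4765  0.0013] [487. 251.]
scene strap_center 0.81 [0.3473 0.2758 0.0075] [439. 219.]
scene big_ring_mid 0.85 [0.4551 0.0104 0.0128] [322. 234.]
scene small_ring_mid 0.74 [ 0.3434 -0.2802  0.0115] [220. 175.]
scene tall_block_mid 0.9 [0.3993 0.1464 0.0208] [383. 224.]
scene tall_block_mid 0.86 [0.5072 0.1067 0.0221] [358. 259.]
scene tall_block_mid 0.79 [0.3477 0.0512 0.0172] [348. 200.]
scene tall_block_mid 0.68 [0.2884 0.1664 0.0185] [399. 189.]
scene low_block_mid 0.64 [ 0.4087 -0.1593  0.0101] [259. 205.]
scene trough 0.7 [0.66   0.0057 0.0042] [299. 313.]
scene trough 0.54 [ 0.4338 -0.4739  0.0023] [136. 192.]
scene pan 0.65 [ 0.6031 -0.2592  0.0029] [194. 267.]
scene twin_tray 0.76 [5.865e-01 2.496e-01 2.000e-04] [414. 307.]
scene can 0.81 [0.3854 0.459  0.0016] [514. 248.]
scene brush 0.8 [ 0.4364 -0.4746  0.0037] [135. 192.]
1.2
```

```bash
cat > fit.py <<'E'
from h import *
from scipy.optimize import minimize
def box(x0,x1,y0,y1,z0,z1): return np.array([[x,y,z] for x in(x0,x1) for y in(y0,y1) for z in(z0,z1)])
def cyl(r,h): 
    a=np.linspace(0,2*np.pi,48,endpoint=False); return np.vstack([np.c_[r*np.cos(a),r*np.sin(a),0*a+z] for z in(0,h)])
def stair(hs): return [box(-.025+.0125*i,-.0125+.0125*i,-.015,.015,0,h) for i,h in enumerate(hs)]
M={"strap_center":[box(-.055,.055,-.015,.015,0,.014)],"big_ring_mid":[cyl(.024,.02)],"small_ring_mid":[cyl(.018,.02)],
"tall_block_mid":stair([.044,.035,.026,.017]),"low_block_mid":stair([.026,.021,.016,.011]),
"trough":[box(-.044,.044,-.079,.079,0,.025)],"pan":[cyl(.074,.025)],"twin_tray":[box(-.054,.054,-.078,.078,0,.025)]}
def Pm(p,P):
    f,cx,cy=K(p);c=P@np.asarray(p["R"]).T+p["t"];return np.c_[cx+f*c[:,0]/c[:,2],cy+f*c[:,1]/c[:,2]]
S=8
def sil(p,name,q,o,n,z0=0):
    m=np.zeros((n*S,n*S),np.uint8);c,s=np.cos(q[2]),np.sin(q[2])
    for P in M[name]:
        W=np.c_[c*P[:,0]-s*P[:,1]+q[0],s*P[:,0]+c*P[:,1]+q[1],P[:,2]+z0]
        h=cv2.convexHull(((Pm(p,W)-o+.5)*S).astype(np.float32))
        cv2.fillPoly(m,[np.round(h*16).astype(np.int32)],255,shift=4)
    return cv2.resize(m,(n,n),interpolation=cv2.INTER_AREA)/255.
def pick(regs,uv):
    best=None
    for d in regs:
        r=d["region"];ys,xs=np.nonzero(r)
        if len(xs)<10: continue
        e=np.hypot(xs.mean()-uv[0],ys.mean()-uv[1])
        if e<20 and (best is None or e<best[0]): best=(e,r,d["confidence"])
    return best
def fit(name,views,x0,yaws,z0=0,fill=True):
    """views: list of (pic,region)"""
    V=[]
    for p,r in views:
        r=r.astype(np.uint8)
        if fill:
            cs,_=cv2.findContours(r,cv2.RETR_EXTERNAL,cv2.CHAIN_APPROX_NONE);r2=np.zeros_like(r);cv2.drawContours(r2,cs,-1,1,-1);r=r2
        n=120;o=np.round(proj(p,[x0[0],x0[1],z0+.01]))-n//2
        R=np.zeros((n,n));
        for j in range(n):
            yy=int(o[1])+j
            xs=int(o[0])
            if 0<=yy<480:
                a,b=max(xs,0),min(xs+n,640);R[j,a-xs:b-xs]=r[yy,a:b]
        V.append((p,o,n,R))
    def cost(v):
        q=[v[0]/100,v[1]/100,v[2]]
        return sum(np.abs(sil(p,name,q,o,n,z0)-R).sum()/R.sum() for p,o,n,R in V)/len(V)
    res=[]
    for y in yaws:
        v0=np.array([x0[0]*100,x0[1]*100,y])
        sx=np.vstack([v0,v0+[.6,0,0],v0+[0,.6,0],v0+[0,0,.25]])
        m=minimize(cost,v0,method="Nelder-Mead",options=dict(initial_simplex=sx,xatol=1e-3,fatol=1e-5,maxiter=150))
        res.append((m.fun,m.x/[100,100,1]))
    return sorted(res,key=lambda t:t[0])
E
python3 - <<'E'
from fit import *
import pickle
X0={"strap_center":(.348,.274),"big_ring_mid":(.457,.008),"small_ring_mid":(.343,-.28),"tall_block_mid":(.401,.143),"low_block_mid":(.411,-.162),"trough":(.66,.004),"pan":(.603,-.259),"twin_tray":(.5865,.2496)}
ps=[robot.read_camera(n) for n in("top","scene")]
out={}
for k,x in X0.items():
    views=[]
    for i,p in enumerate(ps):
        b=pick(robot.trace(p,k),proj(p,[*x,.01]))
        print(k,"top scene".split()[i],None if b is None else (round(b[0],1),b[1].sum(),round(b[2],2)))
        if b is not None: views.append((p,b[1]))
    out[k]=(x,[(0 if p is ps[0] else 1,r) for p,r in views])
pickle.dump((ps,out),open("tr.pkl","wb"))
E
```

```text
strap_center top (np.float64(1.4), np.int64(327), 0.91)
strap_center scene (np.float64(1.9), np.int64(507), 0.8)
big_ring_mid top None
big_ring_mid scene (np.float64(1.6), np.int64(298), 0.8)
small_ring_mid top None
small_ring_mid scene (np.float64(0.4), np.int64(187), 0.64)
tall_block_mid top (np.float64(1.3), np.int64(190), 0.58)
tall_block_mid scene None
low_block_mid top (np.float64(1.4), np.int64(195), 0.61)
low_block_mid scene (np.float64(1.4), np.int64(328), 0.84)
trough top (np.float64(1.1), np.int64(1609), 0.68)
trough scene (np.float64(1.0), np.int64(3003), 0.79)
pan top (np.float64(1.0), np.int64(2018), 0.86)
pan scene (np.float64(0.7), np.int64(3258), 0.56)
twin_tray top (np.float64(1.1), np.int64(2023), 0.71)
twin_tray scene (np.float64(1.7), np.int64(3521), 0.64)
```

```bash
time python3 - <<'E'
from fit import *
import pickle
ps,out=pickle.load(open("tr.pkl","rb"))
for k,(x,vs) in out.items():
    yaws=[0] if ("ring" in k or k=="pan") else np.arange(8)*np.pi/4
    for sel in (vs,vs[:1],vs[1:]):
        if not sel: continue
        r=fit(k,[(ps[i],R) for i,R in sel],x,yaws)
        print(k,[i for i,_ in sel],[(round(f,3),q[:2].round(4),round(np.degrees(q[2]),1)) for f,q in r[:3]])
E
```

```text
strap_center [0, 1] [(np.float64(0.098), array([0.346 , 0.2756]), np.float64(24.0)), (np.float64(0.098), array([0.346 , 0.2756]), np.float64(204.0)), (np.float64(0.099), array([0.3457, 0.2756]), np.float64(23.9))]
strap_center [0] [(np.float64(0.088), array([0.3455, 0.2745]), np.float64(203.4)), (np.float64(0.088), array([0.3455, 0.2745]), np.float64(383.4)), (np.float64(0.09), array([0.3456, 0.2747]), np.float64(23.3))]
strap_center [1] [(np.float64(0.075), array([0.3459, 0.277 ]), np.float64(23.3)), (np.float64(0.075), array([0.3459, 0.277 ]), np.float64(203.3)), (np.float64(0.075), array([0.3456, 0.2769]), np.float64(23.3))]
big_ring_mid [1] [(np.float64(0.11), array([0.4556, 0.0109]), np.float64(4.9))]
big_ring_mid [1] [(np.float64(0.11), array([0.4556, 0.0109]), np.float64(4.9))]
small_ring_mid [1] [(np.float64(0.086), array([ 0.3428, -0.2813]), np.float64(0.9))]
small_ring_mid [1] [(np.float64(0.086), array([ 0.3428, -0.2813]), np.float64(0.9))]
tall_block_mid [0] [(np.float64(0.12), array([0.404 , 0.1392]), np.float64(307.5)), (np.float64(0.12), array([0.4042, 0.1392]), np.flo
[... 1759 characters left out ...]
0.2597]), np.float64(7.2))]
twin_tray [0, 1] [(np.float64(0.028), array([0.5825, 0.2481]), np.float64(-4.1)), (np.float64(0.028), array([0.5825, 0.2481]), np.float64(175.9)), (np.float64(0.028), array([0.5826, 0.2482]), np.float64(176.0))]
twin_tray [0] [(np.float64(0.027), array([0.5828, 0.2472]), np.float64(-4.3)), (np.float64(0.027), array([0.5828, 0.2472]), np.float64(175.7)), (np.float64(0.027), array([0.5829, 0.2475]), np.float64(176.0))]
twin_tray [1] [(np.float64(0.022), array([0.5823, 0.249 ]), np.float64(-3.9)), (np.float64(0.022), array([0.5823, 0.249 ]), np.float64(176.1)), (np.float64(0.022), array([0.5823, 0.249 ]), np.float64(176.1))]
real	0m17.981s
user	0m18.352s
sys	0m0.125s
```

```bash
python3 - <<'E'
from fit import *
p=robot.read_camera("scene");pt=robot.read_camera("top")
x=(.402,.141)
vs=[]
for q in(p,pt):
    b=pick(robot.trace(q,"tall_block_mid"),proj(q,[*x,.015])); print(b and (b[0],b[1].sum()))
    if b: vs.append((q,b[1]))
for s in (vs,vs[:1]): print([(round(f,3),a.round(4),round(np.degrees(a[2]),1)) for f,a in fit("tall_block_mid",s,x,np.arange(8)*np.pi/4)[:3]])
for k in("big_ring_mid","small_ring_mid"):
    xx={"b":(.4556,.0109),"s":(.3428,-.2813)}[k[0]]
    b=pick(robot.trace(pt,k),proj(pt,[*xx,.01]));print(k,b and fit(k,[(pt,b[1])],xx,[0]))
best=fit("tall_block_mid",vs,x,np.arange(8)*np.pi/4)[0][1]
Q={"strap_center":(.3458,.2757,np.radians(23.5)),"big_ring_mid":(.4556,.0109,0),"small_ring_mid":(.3428,-.2813,0),"tall_block_mid":best,"low_block_mid":(.4114,-.157,np.radians(65.5))}
def crop(q,c,n):
    im=q["pixels"];s=6;u,v=np.round(c).astype(int);h=n//2
    I=cv2.resize(im[v-h:v+h,u-h:u+h],None,fx=s,fy=s,interpolation=cv2.INTER_NEAREST);return I,(u-h,v-h),s
rows=[]
for q in(p,pt):
    r=[]
    for k,a in Q.items():
        n=46 if 'strap' in k else 26
        n=26 if k!='strap_center' else 50
        I,o,s=crop(q,proj(q,[a[0],a[1],.01]),n)
        c,sn=np.cos(a[2]),np.sin(a[2])
        for P in M[k]:
            W=np.c_[c*P[:,0]-sn*P[:,1]+a[0],sn*P[:,0]+c*P[:,1]+a[1],P[:,2]]
            h=cv2.convexHull(((Pm(q,W)-o+.5)*s).astype(np.float32));cv2.polylines(I,[np.int32(h)],True,(0,255,0),1)
        r.append(cv2.resize(I,(156,156)))
    rows.append(np.hstack(r))
cv2.imwrite("pics/ov.png",np.vstack(rows))
print(robot.read_state()['t'])
E
```

```text
(np.float64(0.9069381659694619), np.int64(423))
(np.float64(0.5104949944354288), np.int64(188))
[(np.float64(0.099), array([0.4043, 0.1402, 5.3846]), np.float64(308.5)), (np.float64(0.099), array([0.4045, 0.1399, 5.3839]), np.float64(308.5)), (np.float64(0.099), array([ 0.4043,  0.14  , -0.8946]), np.float64(-51.3))]
[(np.float64(0.064), array([0.4044, 0.1407, 5.4167]), np.float64(310.4)), (np.float64(0.064), array([0.4044, 0.1407, 5.416 ]), np.float64(310.3)), (np.float64(0.065), array([0.4043, 0.1407, 5.4182]), np.float64(310.4))]
big_ring_mid [(np.float64(0.15155354449472097), array([0.45748172, 0.00850927, 0.23493807]))]
small_ring_mid [(np.float64(0.2945170660856935), array([ 0.34415545, -0.28287253,  0.16270147]))]
2.4
```

View pics/ov.png

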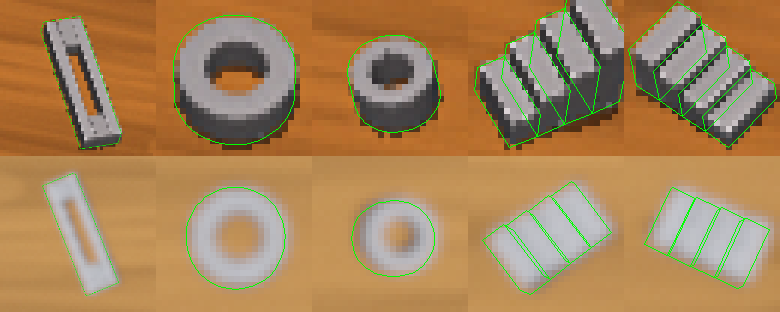

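Request:
step_arm(
  steps=[
    [[0.5,-0.5,-0.2,0,0,0.06,0.7],[0.8,-0.8,-0.3,0,0,0.12,0.7],[1,-1,-0.4,0,0,0.15,0.7]],
  ],
  force=60,
)

```text
t: 2.78
position: [0.3137, 0.3786, 0.1773]
ee_rot: [2.156, 2.284, 0.0]
force: [0.6, 0.6, -1.3]
gripper_width: 0.0598
```

Request:
step_arm(
  steps=[
    [[0.2,-0.6,-0.3,0,0,0.06,0.65],[0.328,-1,-0.6,0,0,0.113,0.65],[0.328,-1,-0.6,0,0,0.113,0.65]],
  ],
)

```text
t: 3.15
position: [0.3433, 0.2762, 0.114]
ee_rot: [-1.727, -2.621, 0.011]
force: [-0.0, 0.5, 0.9]
gripper_width: 0.0557
```

Request:
step_arm(
  steps=[
    [[0,-0.04,-0.6,0,0,0,0.65],[0,-0.04,-0.6,0,0,0,0.65]],
  ],
)

```text
t: 3.4
position: [0.339, 0.2729, 0.0515]
ee_rot: [-1.72, -2.62, 0.021]
force: [-0.8, -0.9, 0.5]
gripper_width: 0.0557
```

```bash
python3 - <<'E'
from h import *
for i in range(2): 
    p=robot.read_camera("scene"); s=robot.read_state();print(s['position'].round(4),s['ee_rot'].round(3))
cv2.imwrite("pics/a.png",cv2.resize(p["pixels"][130:280,350:550],None,fx=4,fy=4))
E
```

```text
[0.3427 0.2752 0.0558] [-1.722 -2.624  0.008]
[0.3457 0.277  0.0589] [1.723e+00 2.627e+00 2.000e-03]
```

View pics/a.png

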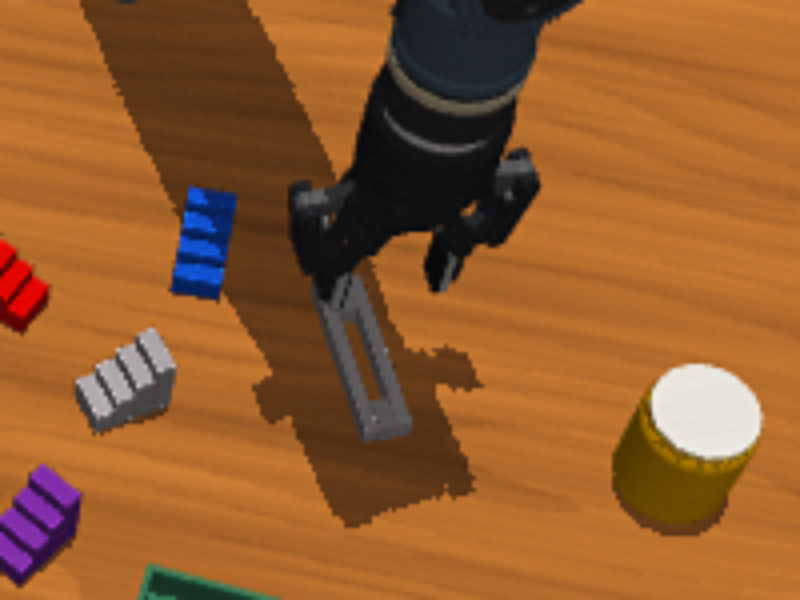

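Request:
step_arm(
  steps=[
    [[0,0,-0.2,0,0,0,0.65],[0,0,-0.32,0,0,0,0.65],[0,0,-0.38,0,0,0,0.65],[0,0,-0.41,0,0,0,0.65],[0,0,-0.41,0,0,0,0.65]],
  ],
)

```text
t: 4.12
position: [0.3456, 0.2763, 0.0171]
ee_rot: [1.723, 2.626, 0.001]
force: [0.5, 0.1, 0.5]
gripper_width: 0.0557
```

Request:
step_arm(
  steps=[
    [[0,0,0,0,0,0,0.2],[0,0,0,0,0,0,0.2],[0,0,0,0,0,0,0.2],[0,0,0,0,0,0,0.2]],
  ],
)

```text
t: 4.62
position: [0.3454, 0.276, 0.0168]
ee_rot: [1.723, 2.627, 0.0]
force: [-0.9, -0.4, 0.8]
gripper_width: 0.0172
```

```bash
cat > snap.py <<'E'
from h import *
import sys
n,x,y,z,out=sys.argv[1],*map(float,sys.argv[2:5]),sys.argv[5]
p=robot.read_camera(n);s=robot.read_state();print(s['t'],s['position'].round(4),s['ee_rot'].round(3),s['force'].round(1),s['gripper_width'])
u,v=np.round(proj(p,[x,y,z])).astype(int);h=50
u=max(u,h);v=max(v,h)
cv2.imwrite("pics/"+out,cv2.resize(p["pixels"][v-h:v+h,u-h:u+h],None,fx=6,fy=6))
E
python3 snap.py scene .346 .276 .02 b.png
```

```text
4.675 [0.3454 0.276  0.0167] [1.723 2.627 0.   ] [ 0.2 -0.1 -1.1] 0.01731717061297127
```

View pics/b.png

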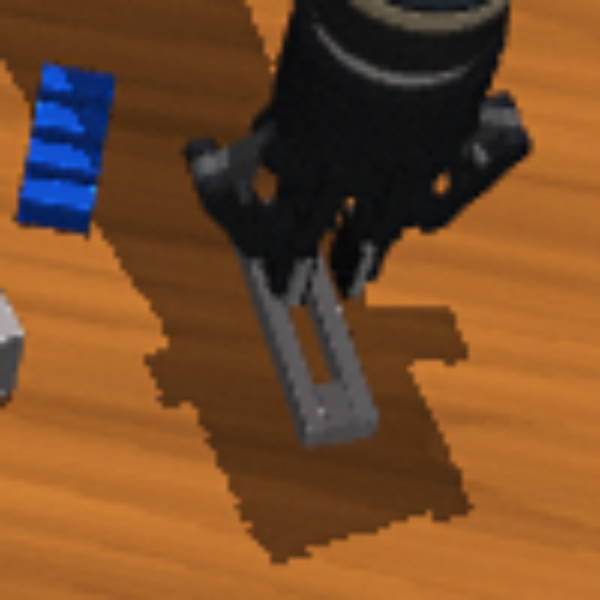

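```bash
python3 - <<'E'
from fit import *
p=robot.read_camera("scene");pt=robot.read_camera("top");s=robot.read_state()
from scipy.spatial.transform import Rotation as Ro
R=Ro.from_rotvec(s['ee_rot']).as_matrix();T=s['position'];w=s['gripper_width']/2;print(R.round(3))
for q,n in((p,"s"),(pt,"t")):
    I=cv2.resize(q["pixels"],None,fx=1,fy=1)
    u,v=np.round(proj(q,T)).astype(int);h=35;S_=16
    I=cv2.resize(q["pixels"][v-h:v+h,u-h:u+h],None,fx=S_*.5,fy=S_*.5,interpolation=cv2.INTER_CUBIC)
    f=S_*.5
    def d(X,c):
        a=((proj(q,X)-(u-h,v-h)+.5)*f).astype(int);cv2.circle(I,tuple(int(i) for i in a),3,c,-1)
    d(T,(0,0,255))
    for sg in(1,-1):
        for y in(-.011,.011):
            d(T+R@np.array([sg*w,y,.014]),(255,255,0) if sg>0 else (255,0,255))
    a=(.3458,.2757,np.radians(23.5));c,sn=np.cos(a[2]),np.sin(a[2])
    for P in M["strap_center"]:
        W=np.c_[c*P[:,0]-sn*P[:,1]+a[0],sn*P[:,0]+c*P[:,1]+a[1],P[:,2]]
        hh=cv2.convexHull(((Pm(q,W)-(u-h,v-h)+.5)*f).astype(np.float32));cv2.polylines(I,[np.int32(hh)],True,(0,255,0),1)
    cv2.imwrite(f"pics/c{n}.png",I)
E
```

```text
[[-0.398  0.917  0.   ]
 [ 0.917  0.398 -0.   ]
 [-0.     0.    -1.   ]]
```

View pics/cs.png

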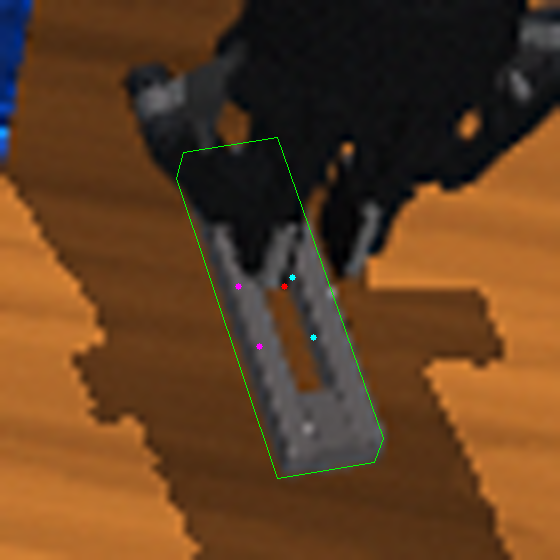

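View pics/ct.png

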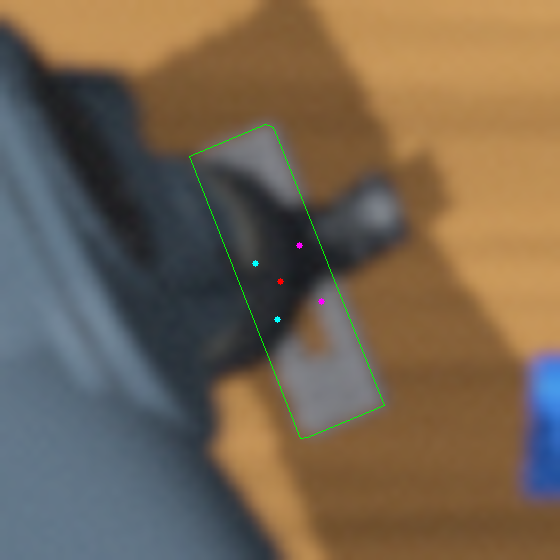

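```bash
cat > tip.py <<'E'
from fit import *
from scipy.spatial.transform import Rotation as Ro
def tip(q,img,s,out,back=0,h=35,f=8):
    R=Ro.from_rotvec(s['ee_rot']).as_matrix();T=np.array(s['position']);w=s['gripper_width']/2
    u,v=np.round(proj(q,T)).astype(int);u=min(max(u,h),640-h);v=min(max(v,h),480-h)
    I=cv2.resize(img[v-h:v+h,u-h:u+h],None,fx=f,fy=f,interpolation=cv2.INTER_CUBIC)
    def d(X,c):
        a=((proj(q,X)-(u-h,v-h)+.5)*f).astype(int);cv2.circle(I,tuple(int(i) for i in a),3,c,-1)
    d(T,(0,0,255))
    for sg in(1,-1):
        for y in(-.011,.011):
            d(T+R@np.array([sg*w,y,.014-back]),(255,255,0) if sg>0 else (255,0,255))
    cv2.imwrite(out,I)
E
python3 - <<'E'
from tip import *
import pickle
ps,_=pickle.load(open("tr.pkl","rb"))
s=dict(ee_rot=[2.63208531,1.71323562,-0.00327039],position=[.213,.48,.218],gripper_width=.0853)
for i,n in((0,"top"),(1,"scene")): tip(ps[i],ps[i]["pixels"],s,f"pics/d{n}.png",.013)
E
```

```text
(no output)
```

View pics/dscene.png

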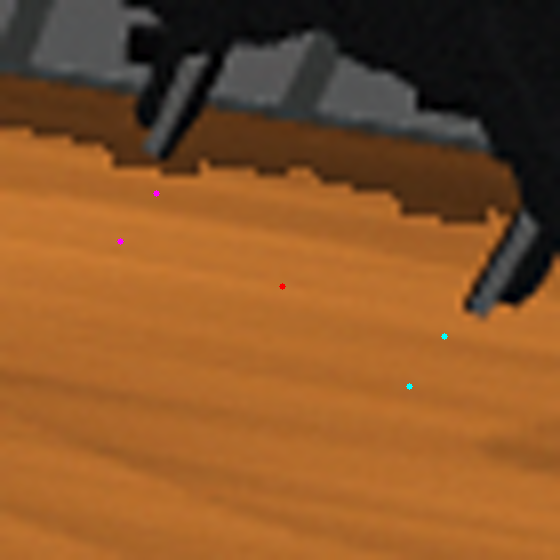

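View pics/dtop.png

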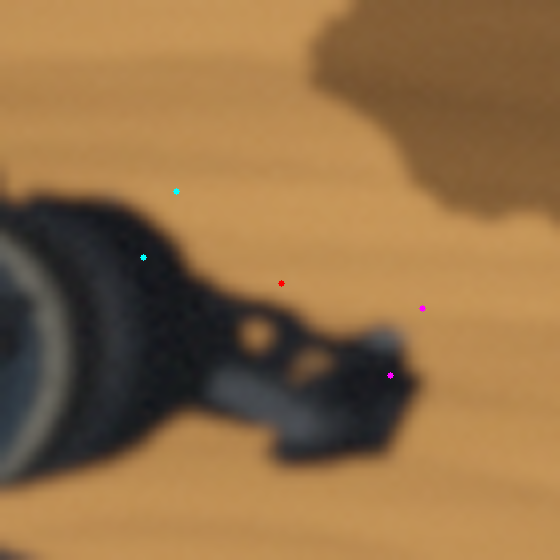

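```bash
python3 - <<'E'
from tip import *
import pickle
ps,_=pickle.load(open("tr.pkl","rb"))
for p in ps: print(proj(p,[0,0,0]),[proj(p,[a,b,.0]).round(1) for a in(-.08,.08) for b in(-.08,.08)])
p=ps[1];cv2.imwrite("pics/base.png",cv2.resize(p["pixels"][50:150,300:420],None,fx=5,fy=5))
E
```

```text
[322.37778237 401.73556693] [array([350.2, 431.2]), array([293.8, 430.4]), array([350.7, 373.4]), array([294.9, 372.6])]
[355.46520212  99.74640737] [array([333.6,  75.2]), array([388.6,  84.3]), array([321.1, 115.8]), array([378.7, 125.8])]
```

View pics/base.png

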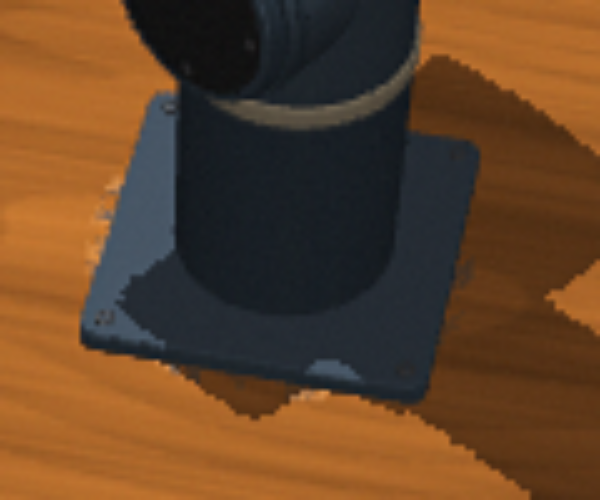

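Request:
step_arm(
  steps=[
    [[0,0,0.2,0,0,0,0.2],[0,0,0.6,0,0,0,0.2],[0,0,0.8,0,0,0,0.2],[0,0,0.8,0,0,0,0.2],[0,0,0.8,0,0,0,0.2]],
  ],
)

```text
t: 5.4
position: [0.3448, 0.2758, 0.0957]
ee_rot: [-1.723, -2.626, 0.002]
force: [0.1, 0.1, -0.3]
gripper_width: 0.0169
```

```bash
python3 - <<'E'
from tip import *
s=robot.read_state();print(s['position'],s['gripper_width'])
for n in("top","scene"):
    p=robot.read_camera(n); tip(p,p["pixels"],s,f"pics/e{n}.png",0)
E
```

```text
[0.34479719 0.27575904 0.09567161] 0.016861744371099437
```

View pics/escene.png

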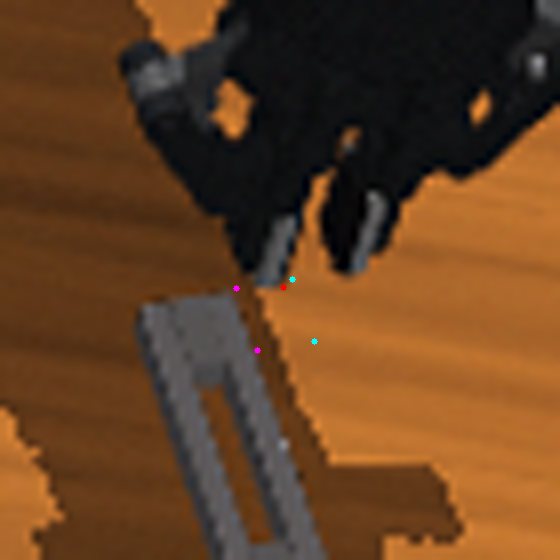

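View pics/etop.png

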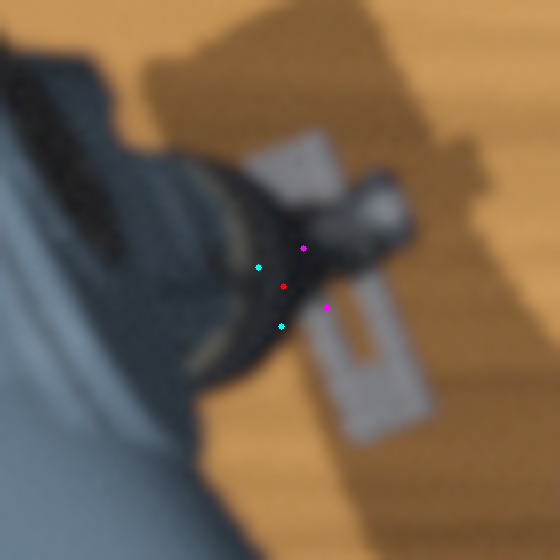

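```bash
python3 - <<'E'
from tip import *
p=robot.read_camera("scene");s=robot.read_state()
R=Ro.from_rotvec(s['ee_rot']).as_matrix();T=s['position'];w=s['gripper_width']/2
h=35;u,v=np.round(proj(p,T)).astype(int)
for dz in(0,.01,.02,.03,.035,.04):
    print(dz,[((proj(p,T+R@np.array([sg*w,y,.014-dz]))-(u-h,v-h)+.5)*8).round(0) for sg in(-1,1) for y in(.011,-.011)])
print(proj(p,T))
cv2.imwrite("pics/full.png",p["pixels"][100:300,340:540].repeat(3,0).repeat(3,1))
E
```

```text
0 [array([257., 350.]), array([235., 288.]), array([312., 341.]), array([290., 279.])]
0.01 [array([263., 330.]), array([241., 268.]), array([319., 322.]), array([297., 260.])]
0.02 [array([270., 311.]), array([248., 248.]), array([326., 302.]), array([303., 240.])]
0.03 [array([276., 291.]), array([254., 228.]), array([333., 282.]), array([310., 219.])]
0.035 [array([280., 280.]), array([257., 218.]), array([336., 272.]), array([313., 209.])]
0.04 [array([283., 270.]), array([260., 207.]), array([340., 261.]), array([317., 199.])]
[445.84453593 197.36058539]
```

View pics/full.png

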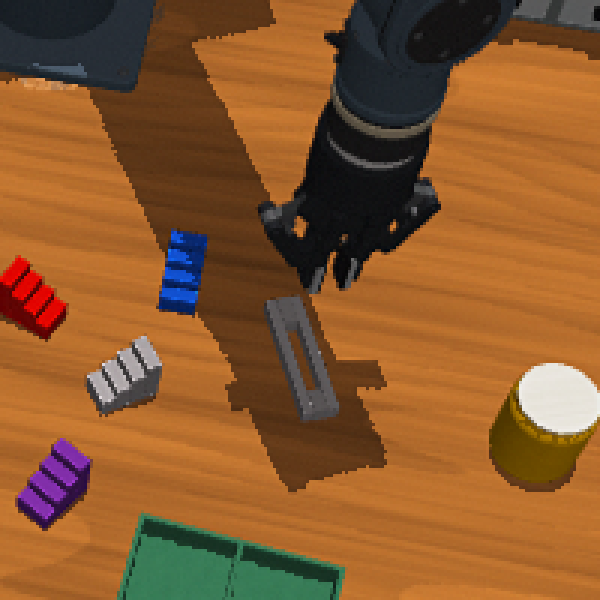

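Request:
step_arm(
  steps=[
    [[0,0,-0.4,0,0,0,0.65],[0,0,-0.7,0,0,0,0.65],[0,0,-0.8,0,0,0,0.65],[0,0,-0.8,0,0,0,0.65]],
  ],
)

```text
t: 6.05
position: [0.3445, 0.2756, 0.0159]
ee_rot: [-1.723, -2.626, 0.003]
force: [0.3, 0.4, 0.1]
gripper_width: 0.0557
```

Request:
step_arm(
  steps=[
    [[0,0,-0.04,0,0,0,0.65],[0,0,-0.08,0,0,0,0.65],[0,0,-0.08,0,0,0,0.65]],
  ],
)

```text
t: 6.42
position: [0.3455, 0.2762, 0.009]
ee_rot: [1.723, 2.626, 0.001]
force: [-0.2, -0.4, 0.3]
gripper_width: 0.0556
```

```bash
python3 snap.py scene .346 .276 .02 f.png
```

```text
6.475 [0.3456 0.2762 0.009 ] [1.723e+00 2.626e+00 1.000e-03] [ 1.  -0.1 -0.5] 0.055739907386722604
```

View pics/f.png

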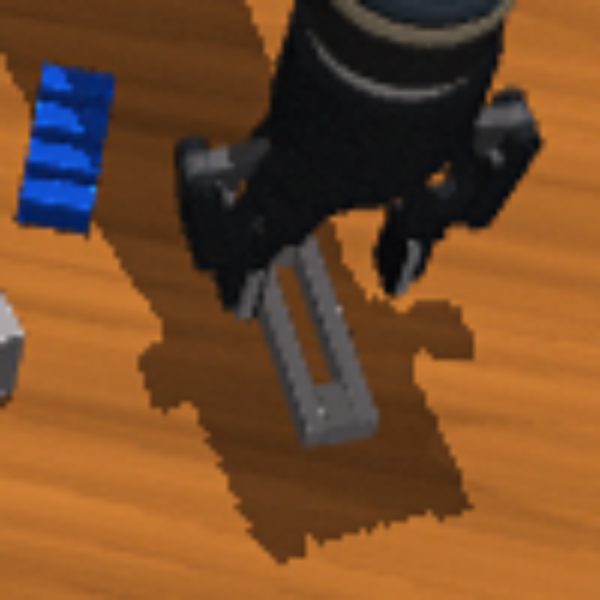

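Request:
step_arm(
  steps=[
    [[0,0,-0.04,0,0,0,0.65],[0,0,-0.08,0,0,0,0.65],[0,0,-0.08,0,0,0,0.65]],
  ],
)

```text
t: 6.85
position: [0.3449, 0.2758, 0.0001]
ee_rot: [-1.723, -2.626, 0.002]
force: [0.8, -1.2, -0.4]
gripper_width: 0.0553
```

Request:
step_arm(
  steps=[
    [[0,0,-0.03,0,0,0,0.65],[0,0,-0.06,0,0,0,0.65],[0,0,-0.06,0,0,0,0.65]],
  ],
)

```text
t: 7.22
position: [0.345, 0.2759, -0.0057]
ee_rot: [-1.723, -2.626, 0.001]
force: [0.0, 0.1, -0.2]
gripper_width: 0.0557
```

```bash
python3 snap.py scene .346 .276 .02 g.png
```

```text
7.275 [ 0.3452  0.276  -0.0055] [-1.723e+00 -2.627e+00  1.000e-03] [ 0.   0.3 -0.4] 0.05539055481888215
```

View pics/g.png

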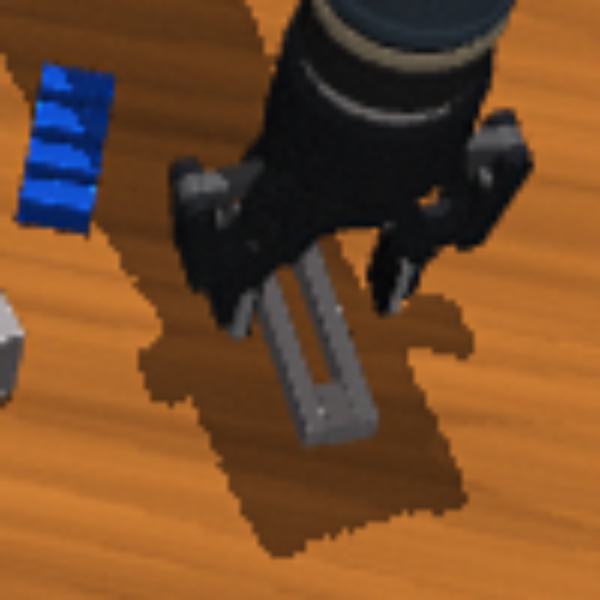

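```bash
python3 - <<'E'
from tip import *
p=robot.read_camera("scene");s=robot.read_state()
R=Ro.from_rotvec(s['ee_rot']).as_matrix();T=s['position'];w=s['gripper_width']/2
u,v=np.round(proj(p,[.346,.276,.02])).astype(int);u-=50;v-=50
for z in(0,.005,.01,.015,.02):
    r=[]
    for sg in(-1,1):
        X=T+R@np.array([sg*w,.011,0]);X[2]=z;r.append(((proj(p,X)-(u,v)+.5)*6).round(0))
    print(z,*r)
E
```

```text
0 [238. 361.] [370. 340.]
0.005 [240. 354.] [372. 333.]
0.01 [242. 347.] [374. 326.]
0.015 [244. 341.] [377. 320.]
0.02 [246. 334.] [379. 313.]
```

Request:
step_arm(
  steps=[
    [[0,0,-0.04,0,0,0,0.55],[0,0,-0.08,0,0,0,0.5],[0,0,-0.1,0,0,0,0.45],[0,0,-0.1,0,0,0,0.45]],
  ],
)

```text
t: 7.82
position: [0.3451, 0.2759, -0.0149]
ee_rot: [-1.723, -2.626, 0.001]
force: [-1.0, -1.4, 4.5]
gripper_width: 0.0382
```

Request:
step_arm(
  steps=[
    [[0,0,0,0,0,0,0.1],[0,0,0,0,0,0,0.1],[0,0,0,0,0,0,0.1],[0,0,0,0,0,0,0.1]],
  ],
)

```text
t: 8.32
position: [0.3462, 0.2765, -0.0137]
ee_rot: [1.723, 2.626, 0.003]
force: [-1.9, -0.9, 8.6]
gripper_width: 0.0285
```

```bash
python3 snap.py scene .346 .276 .02 i.png
```

```text
8.375 [ 0.3462  0.2765 -0.0137] [1.723 2.626 0.003] [-2.8 -1.3  8.1] 0.028133217057078573
```

View pics/i.png

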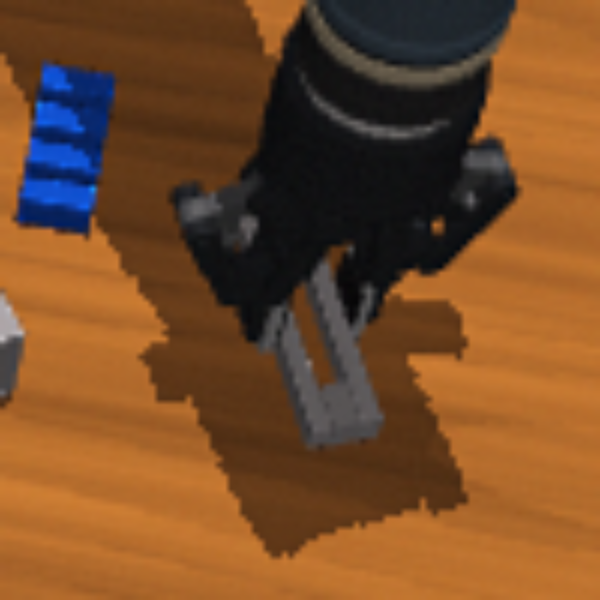

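Request:
step_arm(
  steps=[
    [[0,0,0.1,0,0,0,0.1],[0,0,0.4,0,0,0,0.1],[0,0,0.8,0,0,0,0.1],[0.2,-0.2,1,0,0,0.03,0.1],[0.6,-0.55,1,0,0,0.08,0.1]],
  ],
)

```text
t: 9.0
position: [0.4067, 0.2221, 0.087]
ee_rot: [1.367, 2.826, 0.006]
force: [0.8, 0.4, -1.6]
gripper_width: 0.0282
```

Request:
step_arm(
  steps=[
    [[0.35,-0.3,0,0,0,0.05,0.1],[0.7,-0.6,0,0,0,0.1,0.1],[0.97,-0.85,0,0,0,0.15,0.1]],
  ],
)

```text
t: 9.38
position: [0.5032, 0.1346, 0.0841]
ee_rot: [-0.677, -3.067, 0.0]
force: [0.0, 1.1, -2.2]
gripper_width: 0.0286
```

Request:
step_arm(
  steps=[
    [[0.35,-0.3,0,0,0,0.05,0.1],[0.7,-0.6,0,0,0,0.1,0.1],[0.95,-0.83,0,0,0,0.15,0.1]],
  ],
)

```text
t: 9.75
position: [0.5982, 0.0516, 0.0838]
ee_rot: [0.057, -3.14, 0.0]
force: [0.5, -0.2, -2.3]
gripper_width: 0.0283
```

Request:
step_arm(
  steps=[
    [[0.35,-0.3,0,0,0,0.03,0.1],[0.612,-0.506,0,0,0,0.053,0.1],[0.612,-0.506,0,0,0,0.053,0.1],[0.612,-0.506,0,0,0,0.053,0.1]],
  ],
)

```text
t: 10.25
position: [0.6576, 0.0028, 0.0837]
ee_rot: [0.311, -3.124, -0.001]
force: [0.3, -0.1, -1.9]
gripper_width: 0.0287
```

```bash
python3 snap.py scene .659 .002 .05 j.png
```

```text
10.3 [0.6575 0.0031 0.0841] [ 3.120e-01 -3.124e+00 -1.000e-03] [ 0.3  0.4 -0.9] 0.028295686664958172
```

View pics/j.png

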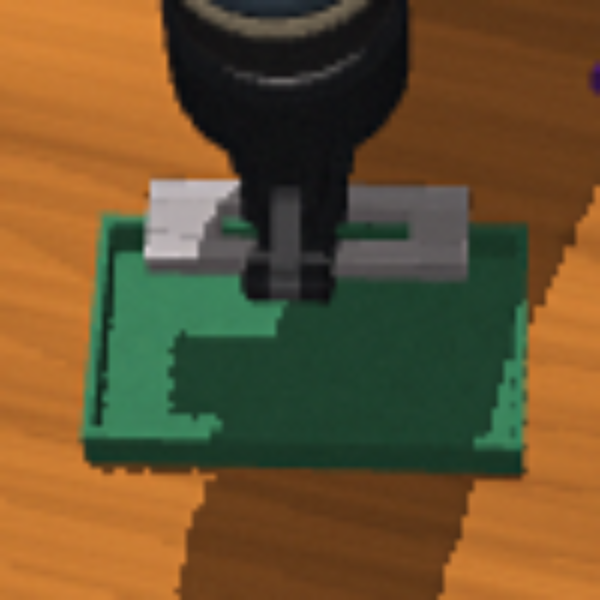

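```bash
cat > ov.py <<'E'
from fit import *
def ov(q,items,c,out,h=50,f=6):
    u,v=np.round(proj(q,c)).astype(int);u=min(max(u,h),640-h);v=min(max(v,h),480-h)
    I=cv2.resize(q["pixels"][v-h:v+h,u-h:u+h],None,fx=f,fy=f,interpolation=cv2.INTER_CUBIC)
    for k,a,z0,col in items:
        cs,sn=np.cos(a[2]),np.sin(a[2])
        for P in M[k]:
            W=np.c_[cs*P[:,0]-sn*P[:,1]+a[0],sn*P[:,0]+cs*P[:,1]+a[1],P[:,2]+z0]
            for g in ([W] if len(P)>8 else [W]):
                hh=cv2.convexHull(((Pm(q,g)-(u-h,v-h)+.5)*f).astype(np.float32));cv2.polylines(I,[np.int32(hh)],True,col,1)
    cv2.imwrite("pics/"+out,I)
E
python3 - <<'E'
from ov import *
for n in("scene","top"):
    p=robot.read_camera(n)
    ov(p,[("strap_center",(.6575,.003,np.radians(101.4)),.0977,(0,255,255)),("trough",(.659,.0024,np.radians(11.5)),0,(255,0,255))],(.659,.002,.05),f"k{n}.png",35,8)
E
```

```text
(no output)
```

View pics/kscene.png

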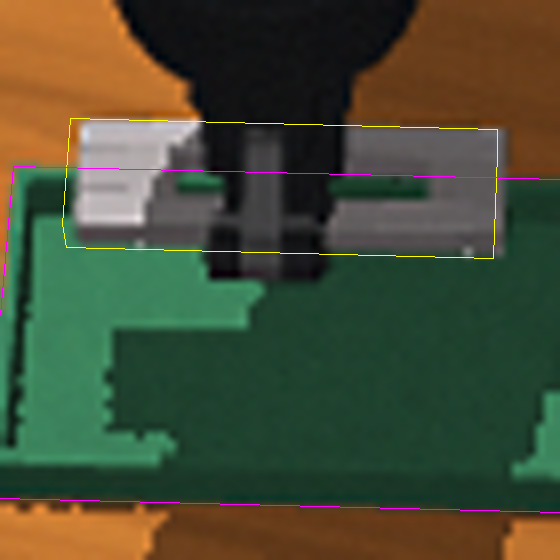

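View pics/ktop.png

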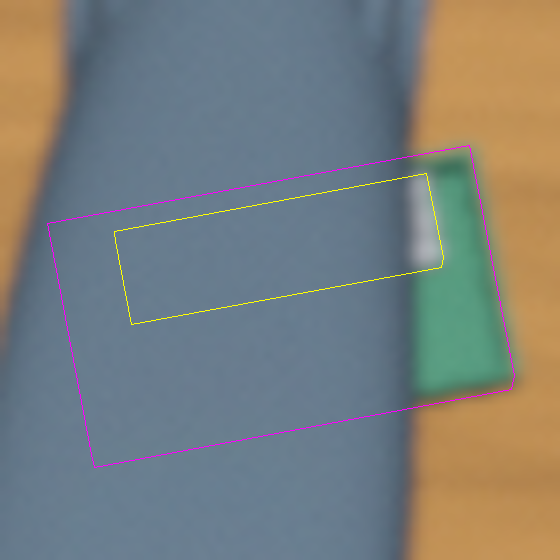

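Request:
step_arm(
  steps=[
    [[0.01,0,-0.3,0,0,0,0.1],[0.01,0,-0.6,0,0,0,0.1],[0.01,0,-0.75,0,0,0,0.1],[0.01,0,-0.8,0,0,0,0.1],[0.01,0,-0.82,0,0,0,0.1]],
  ],
)

```text
t: 11.02
position: [0.6601, 0.0026, 0.0036]
ee_rot: [-0.312, 3.125, -0.0]
force: [1.1, 0.7, -2.7]
gripper_width: 0.0283
```

Request:
step_arm(
  steps=[
    [[0,0,-0.03,0,0,0,0.1],[0,0,-0.06,0,0,0,0.1],[0,0,-0.09,0,0,0,0.1],[0,0,-0.09,0,0,0,0.1]],
  ],
)

```text
t: 11.52
position: [0.6592, 0.0025, -0.0067]
ee_rot: [0.312, -3.125, -0.0]
force: [-0.6, 0.3, -2.2]
gripper_width: 0.0284
```

```bash
python3 snap.py scene .659 .002 .02 l.png
```

```text
11.575 [ 0.6594  0.0024 -0.0065] [ 0.312 -3.126 -0.   ] [ 0.2  0.4 -3.6] 0.028772737837780338
```

View pics/l.png

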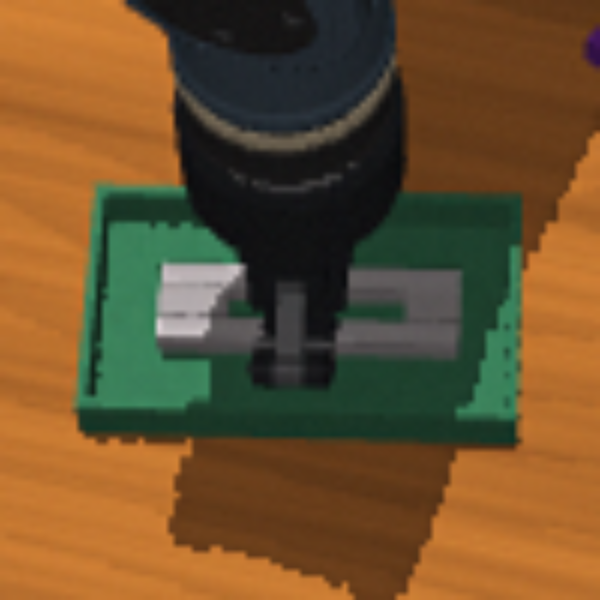

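Request:
step_arm(
  steps=[
    [[0,0,-0.03,0,0,0,0.1],[0,0,-0.04,0,0,0,0.1],[0,0,-0.04,0,0,0,0.1]],
  ],
)

```text
t: 11.95
position: [0.6598, 0.0024, -0.0097]
ee_rot: [-0.312, 3.125, -0.0]
force: [-0.7, 0.5, 1.6]
gripper_width: 0.0283
```

Request:
step_arm(
  steps=[
    [[0,0,-0.02,0,0,0,0.1],[0,0,-0.04,0,0,0,0.1],[0,0,-0.04,0,0,0,0.1]],
  ],
)

```text
t: 12.32
position: [0.6599, 0.0024, -0.0097]
ee_rot: [-0.312, 3.124, -0.001]
force: [-7.6, 0.7, 14.9]
gripper_width: 0.0285
```

Request:
step_arm(
  steps=[
    [[0,0,0.04,0,0,0,0.1],[0,0,0.04,0,0,0,0.44],[0,0,0.04,0,0,0,0.44]],
  ],
)

```text
t: 12.7
position: [0.6597, 0.0024, -0.0107]
ee_rot: [-0.312, 3.126, 0.0]
force: [1.2, -0.2, 0.3]
gripper_width: 0.0373
```

Request:
step_arm(
  steps=[
    [[0,0,0.2,0,0,0,0.44],[0,0,0.6,0,0,0,0.44],[-0.2,0,0.9,0,0,-0.03,0.8],[-0.6,0,0.9,0,0,-0.06,0.8],[-1,0,0.9,0,0,-0.06,0.8]],
  ],
)

```text
t: 13.32
position: [0.56, 0.0023, 0.0822]
ee_rot: [-0.016, 3.138, -0.001]
force: [0.6, 0.5, 0.9]
gripper_width: 0.0684
```

```bash
python3 snap.py scene .659 .002 .02 m.png
```

```text
13.375 [0.5517 0.0031 0.0793] [ 1.700e-02 -3.133e+00 -1.000e-03] [-7.1  1.5 -1.6] 0.06833785481327105
```

View pics/m.png

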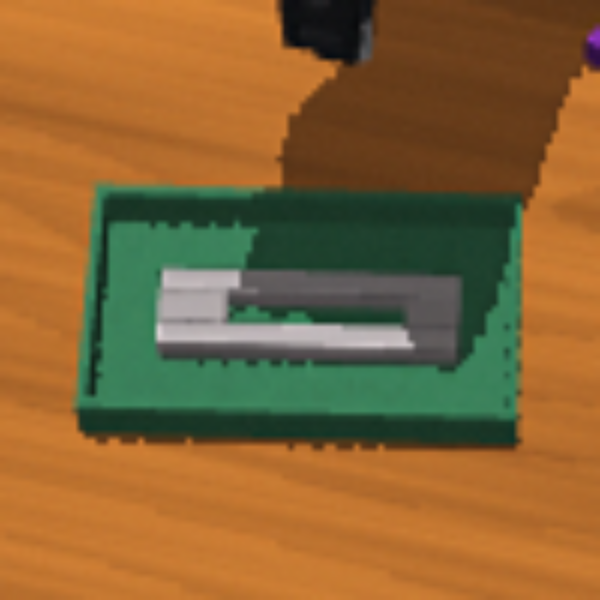

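Request:
step_arm(
  steps=[
    [[-0.5,0.04,0,0,0,0,0.8],[-0.9,0.07,-0.2,0,0,0,0.8],[-1,0.07,-0.4,0,0,0,0.8],[-1,0.07,-0.5,0,0,0,0.8],[-1,0.07,-0.5,0,0,0,0.8]],
  ],
)

```text
t: 14.0
position: [0.4602, 0.0094, 0.03]
ee_rot: [-0.016, 3.141, -0.0]
force: [0.3, 0.3, 0.3]
gripper_width: 0.0683
```

```bash
python3 snap.py scene .457 .01 .02 n.png
```

```text
14.05 [0.4608 0.0093 0.0306] [-0.016  3.14  -0.   ] [-0.2 -0.2 -0.4] 0.06844565237325861
```

View pics/n.png

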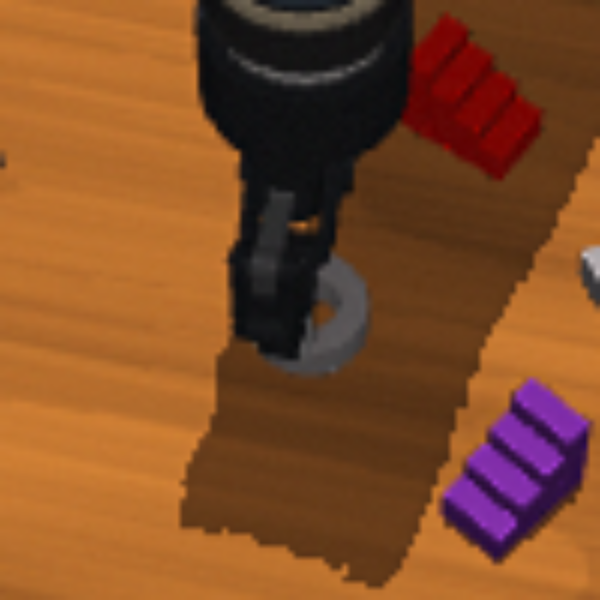

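```bash
cat >> tip.py <<'E'
def tip2(q,s,out,bias=.028,swing=.0,h=35,f=8,th=.0145):
    s=dict(s);R=Ro.from_rotvec(s['ee_rot']).as_matrix();T=np.array(s['position'])+[0,0,bias];w=s['gripper_width']/2
    u,v=np.round(proj(q,T)).astype(int);u=min(max(u,h),640-h);v=min(max(v,h),480-h)
    I=cv2.resize(q["pixels"][v-h:v+h,u-h:u+h],None,fx=f,fy=f,interpolation=cv2.INTER_CUBIC)
    for sg,c in((1,(255,255,0)),(-1,(255,0,255))):
        P=[T+R@np.array([sg*x,y,.014-swing]) for x,y in((w,-.011),(w,.011),(w+th,.011),(w+th,-.011))]
        a=np.array([(proj(q,X)-(u-h,v-h)+.5)*f for X in P]).astype(np.int32)
        cv2.polylines(I,[a],True,c,1)
    cv2.imwrite(out,I)
E
python3 - <<'E'
from tip import *
p=robot.read_camera("scene");tip2(p,robot.read_state(),"pics/o.png",.028,.008)
E
```

```text
(no output)
```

View pics/o.png

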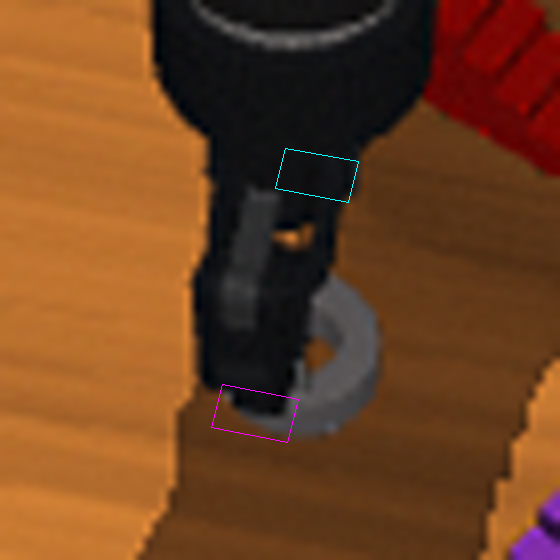

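Request:
step_arm(
  steps=[
    [[-0.04,0,-0.15,0,0,0,0.8],[-0.04,0,-0.27,0,0,0,0.8],[-0.04,0,-0.35,0,0,0,0.8],[-0.04,0,-0.4,0,0,0,0.8],[-0.04,0,-0.41,0,0,0,0.7]],
  ],
)

```text
t: 14.72
position: [0.4552, 0.0095, -0.0118]
ee_rot: [0.016, -3.141, -0.0]
force: [0.1, -0.2, 0.7]
gripper_width: 0.0598
```

Request:
step_arm(
  steps=[
    [[0,0,0,0,0,0,0.4],[0,0,0,0,0,0,0.3],[0,0,0,0,0,0,0.3],[0,0,0,0,0,0,0.3]],
  ],
)

```text
t: 15.22
position: [0.4562, 0.0094, -0.0106]
ee_rot: [-0.016, 3.14, -0.0]
force: [-0.2, 0.4, 4.1]
gripper_width: 0.046
```

Request:
step_arm(
  steps=[
    [[0,0,0.1,0,0,0,0.3],[0,0,0.5,0,0,0,0.3],[0.1,-0.2,0.9,0,0,0,0.3],[0.3,-0.5,1,0,0,0,0.3],[0.6,-1,1,0,0,0,0.3]],
  ],
)

```text
t: 15.85
position: [0.5168, -0.0906, 0.0906]
ee_rot: [-0.021, 3.139, 0.0]
force: [0.8, 0.4, -1.4]
gripper_width: 0.0462
```

Request:
step_arm(
  steps=[
    [[0.3,-0.5,0,0,0,0,0.3],[0.6,-1,0,0,0,0,0.3],[0.6,-1,0,0,0,0,0.3]],
  ],
)

```text
t: 16.23
position: [0.5761, -0.1942, 0.0863]
ee_rot: [0.009, -3.139, 0.0]
force: [-1.0, 0.9, -1.9]
gripper_width: 0.0463
```

Request:
step_arm(
  steps=[
    [[0.26,-0.41,0,0,0,0,0.3],[0.26,-0.41,-0.3,0,0,0,0.3],[0.26,-0.41,-0.5,0,0,0,0.3],[0.26,-0.41,-0.6,0,0,0,0.3],[0.26,-0.41,-0.6,0,0,0,0.3]],
  ],
)

```text
t: 16.85
position: [0.6005, -0.2304, 0.0278]
ee_rot: [0.017, -3.139, -0.002]
force: [-0.6, -0.5, -1.9]
gripper_width: 0.0461
```

```bash
python3 snap.py scene .602 -.26 .03 q.png
```

```text
16.9 [ 0.6014 -0.2309  0.029 ] [ 0.017 -3.141 -0.   ] [ 0.4 -0.9 -1.5] 0.04598927705690249
```

View pics/q.png

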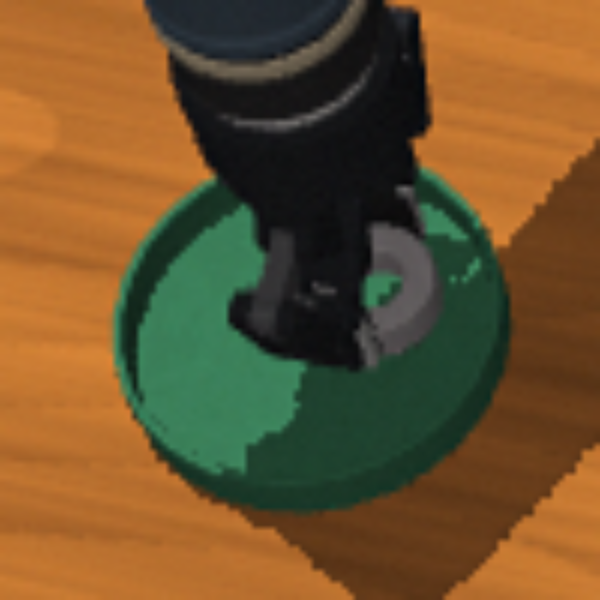

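Request:
step_arm(
  steps=[
    [[0.01,-0.05,-0.15,0,0,0,0.3],[0.01,-0.05,-0.25,0,0,0,0.3],[0.01,-0.05,-0.31,0,0,0,0.3],[0.01,-0.05,-0.34,0,0,0,0.3],[0.01,-0.05,-0.36,0,0,0,0.3]],
  ],
)

```text
t: 17.52
position: [0.6022, -0.2363, -0.0065]
ee_rot: [0.017, -3.141, -0.0]
force: [-4.4, 1.0, 6.9]
gripper_width: 0.0459
```

Request:
step_arm(
  steps=[
    [[0,0,-0.01,0,0,0,0.3],[0,0,-0.01,0,0,0,0.3]],
  ],
)

```text
t: 17.77
position: [0.6026, -0.2366, -0.0065]
ee_rot: [-0.017, 3.141, -0.001]
force: [-3.6, 1.8, 6.3]
gripper_width: 0.046
```

Resting on the floor. Release and lift.

Request:
step_arm(
  steps=[
    [[0,0,0.02,0,0,0,0.55],[0,0,0.02,0,0,0,0.68],[0,0,0.02,0,0,0,0.68]],
  ],
)

```text
t: 18.15
position: [0.603, -0.2368, -0.0061]
ee_rot: [-0.016, 3.141, -0.001]
force: [1.3, 0.8, 0.1]
gripper_width: 0.0579
```

Request:
step_arm(
  steps=[
    [[0,0,0.3,0,0,0,0.68],[-0.1,0,0.8,0,0,0,0.68],[-0.5,-0.1,1,0,0,0,0.68],[-1,-0.2,1,0,0,0,0.68]],
  ],
)

```text
t: 18.65
position: [0.5044, -0.2583, 0.0973]
ee_rot: [-0.018, 3.135, -0.007]
force: [-0.5, -0.7, 0.5]
gripper_width: 0.0581
```

Request:
step_arm(
  steps=[
    [[-0.6,-0.1,0,0,0,0,0.68],[-1,-0.2,0,0,0,0,0.68],[-1,-0.2,0,0,0,0,0.68]],
  ],
)

```text
t: 19.02
position: [0.4004, -0.277, 0.0937]
ee_rot: [0.011, -3.141, 0.0]
force: [0.4, -0.1, -0.1]
gripper_width: 0.0582
```

```bash
python3 - <<'E'
from fit import *
from ov import ov
p=robot.read_camera("scene");x=(.602,-.232)
print(robot.read_state()['position'])
b=pick(robot.trace(p,"big_ring_mid"),proj(p,[*x,.014]))
r=b and fit("big_ring_mid",[(p,b[1])],x,[0],.004);print(r)
b=pick(robot.trace(p,"small_ring_mid"),proj(p,[.3435,-.2815,.01]))
r2=b and fit("small_ring_mid",[(p,b[1])],(.3435,-.2815),[0],0);print(r2)
ov(p,[("pan",(.602,-.26,0),0,(255,0,255))]+([("big_ring_mid",r[0][1],.004,(0,255,255))] if r else []),(.602,-.26,.01),"r.png")
E
```

```text
[ 0.40215211 -0.27703994  0.09399993]
[(np.float64(0.1690619104784771), array([ 0.60217682, -0.2340783 ,  0.03534399]))]
[(np.float64(0.07780473013947847), array([ 0.34237049, -0.28172864,  0.18364607]))]
```

View pics/r.png

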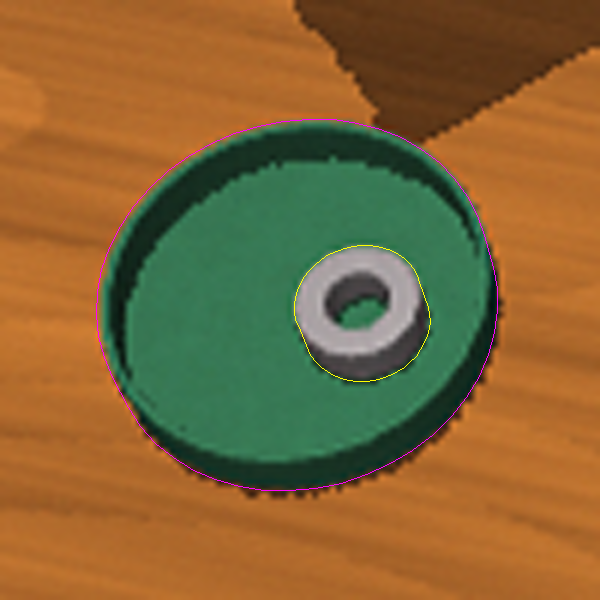

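Request:
step_arm(
  steps=[
    [[-0.4,-0.03,0,0,0,0,0.68],[-0.6,-0.05,-0.3,0,0,0,0.68],[-0.6,-0.05,-0.6,0,0,0,0.68],[-0.6,-0.05,-0.75,0,0,0,0.65],[-0.6,-0.05,-0.75,0,0,0,0.65]],
  ],
)

```text
t: 19.8
position: [0.3427, -0.2807, 0.0177]
ee_rot: [0.019, -3.14, -0.003]
force: [0.2, -0.1, 0.3]
gripper_width: 0.0556
```

Request:
step_arm(
  steps=[
    [[0,0,-0.12,0,0,0,0.65],[0,0,-0.2,0,0,0,0.65],[0,0,-0.26,0,0,0,0.65],[0,0,-0.3,0,0,0,0.6],[0,0,-0.3,0,0,0,0.5]],
  ],
)

```text
t: 20.42
position: [0.3423, -0.2814, -0.0116]
ee_rot: [0.016, -3.141, -0.001]
force: [-0.6, 0.0, -0.2]
gripper_width: 0.0427
```

Request:
step_arm(
  steps=[
    [[0,0,0,0,0,0,0.2],[0,0,0,0,0,0,0.2],[0,0,0,0,0,0,0.2]],
  ],
)

```text
t: 20.8
position: [0.3429, -0.2819, -0.0107]
ee_rot: [-0.016, 3.141, -0.001]
force: [0.1, 0.5, 2.5]
gripper_width: 0.0344
```

Request:
step_arm(
  steps=[
    [[0,0,0.1,0,0,0,0.2],[0,0,0.5,0,0,0,0.2],[0.2,0,0.9,0,0,0,0.2],[0.6,0,1,0,0,0,0.2],[1,0,1,0,0,0,0.2]],
  ],
)

```text
t: 21.42
position: [0.4445, -0.2826, 0.0909]
ee_rot: [-0.015, 3.139, -0.004]
force: [0.3, -1.1, -1.2]
gripper_width: 0.0343
```

Request:
step_arm(
  steps=[
    [[0.5,-0.05,0,0,0,0,0.2],[1,-0.1,0,0,0,0,0.2]],
  ],
)

```text
t: 21.68
position: [0.5438, -0.2915, 0.0887]
ee_rot: [0.016, -3.141, 0.0]
force: [0.6, -1.4, -0.1]
gripper_width: 0.0339
```

Request:
step_arm(
  steps=[
    [[0.45,-0.02,0,0,0,0,0.2],[0.59,-0.02,-0.2,0,0,0,0.2],[0.59,-0.02,-0.45,0,0,0,0.2],[0.59,-0.02,-0.6,0,0,0,0.2],[0.59,-0.02,-0.6,0,0,0,0.2]],
  ],
)

```text
t: 22.3
position: [0.5998, -0.2927, 0.0265]
ee_rot: [0.016, -3.138, -0.004]
force: [0.1, -0.2, -1.2]
gripper_width: 0.034
```

```bash
python3 snap.py scene .602 -.26 .03 s.png
```

```text
22.35 [ 0.6008 -0.2933  0.0282] [ 1.60e-02 -3.14e+00 -1.00e-03] [ 0.2 -0.  -0.7] 0.03439998498080626
```

View pics/s.png

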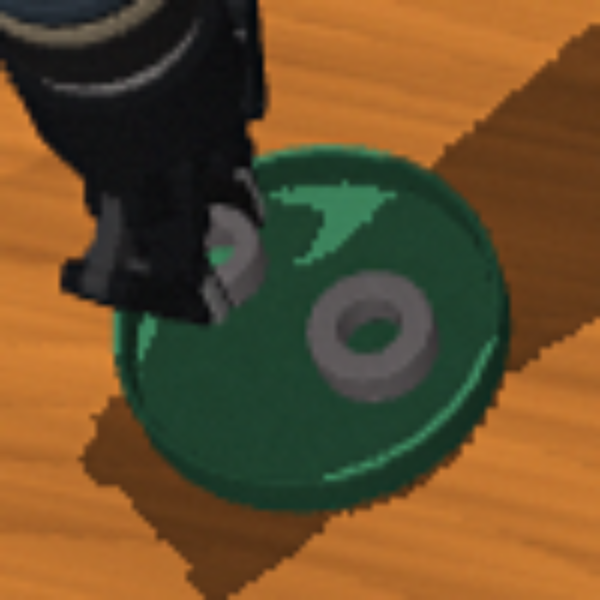

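Request:
step_arm(
  steps=[
    [[0,0.02,-0.15,0,0,0,0.2],[0,0.02,-0.25,0,0,0,0.2],[0,0.02,-0.31,0,0,0,0.2],[0,0.02,-0.34,0,0,0,0.2],[0,0.02,-0.36,0,0,0,0.2]],
  ],
)

```text
t: 22.98
position: [0.6014, -0.2915, -0.0066]
ee_rot: [0.016, -3.141, -0.0]
force: [-3.0, 2.3, 4.9]
gripper_width: 0.034
```

Request:
step_arm(
  steps=[
    [[0,0,-0.01,0,0,0,0.2],[0,0,-0.01,0,0,0,0.2]],
  ],
)

```text
t: 23.22
position: [0.6016, -0.2916, -0.0067]
ee_rot: [-0.017, 3.141, -0.001]
force: [-4.2, 2.4, 5.3]
gripper_width: 0.0339
```

Request:
step_arm(
  steps=[
    [[0,0,0.02,0,0,0,0.45],[0,0,0.02,0,0,0,0.56],[0,0,0.02,0,0,0,0.56]],
  ],
)

```text
t: 23.6
position: [0.6018, -0.2917, -0.0064]
ee_rot: [-0.016, 3.141, -0.0]
force: [-0.2, 0.3, -0.8]
gripper_width: 0.0478
```

Request:
step_arm(
  steps=[
    [[0,0,0.3,0,0,0,0.56],[0,0.1,0.8,0,0,0,0.56],[-0.3,0.5,1,0,0,0.03,0.65],[-0.6,1,1,0,0,0.06,0.65]],
  ],
)

```text
t: 24.1
position: [0.5434, -0.1924, 0.0969]
ee_rot: [-0.314, 3.12, -0.006]
force: [0.6, 1.8, 0.2]
gripper_width: 0.0554
```

Request:
step_arm(
  steps=[
    [[-0.3,0.5,0,0,0,0.03,0.65],[-0.5,1,0,0,0,0.06,0.65]],
  ],
)

```text
t: 24.35
position: [0.4904, -0.0902, 0.0937]
ee_rot: [-0.608, 3.082, 0.0]
force: [1.3, 0.6, -0.8]
gripper_width: 0.0556
```

Request:
step_arm(
  steps=[
    [[-0.3,0.5,0,0,0,0.03,0.65],[-0.5,1,0,0,0,0.06,0.65]],
  ],
)

```text
t: 24.6
position: [0.4404, 0.0099, 0.0937]
ee_rot: [-0.896, 3.01, 0.0]
force: [1.3, 0.3, -0.4]
gripper_width: 0.0554
```

Request:
step_arm(
  steps=[
    [[-0.2,0.6,0,0,0,0.02,0.65],[-0.41,1,0,0,0,0.033,0.65],[-0.41,1,0,0,0,0.033,0.65]],
  ],
)

```text
t: 24.98
position: [0.3992, 0.1107, 0.0937]
ee_rot: [-1.055, 2.959, 0.001]
force: [0.6, -0.6, -0.4]
gripper_width: 0.0557
```

```bash
python3 - <<'E'
from tip import *
from ov import ov
p=robot.read_camera("scene");s=robot.read_state();print(s['position'],s['ee_rot'])
tip2(p,s,"pics/u.png",.028,.006)
ov(p,[("pan",(.602,-.26,0),0,(255,0,255))],(.602,-.26,.01),"t.png")
pt=robot.read_camera("top")
vs=[]
for q in(p,pt):
    b=pick(robot.trace(q,"tall_block_mid"),proj(q,[.402,.141,.015])); print(b and (b[0],b[1].sum()))
    if b: vs.append((q,b[1]))
for v in vs: print(fit("tall_block_mid",[v],(.404,.14),[np.radians(-51)]))
E
```

```text
[0.40026307 0.1094129  0.09380927] [-1.05137028e+00  2.95960286e+00 -9.24487885e-04]
(np.float64(1.6104860320483347), np.int64(388))
None
[(np.float64(0.09657368101879926), array([ 0.40207386,  0.14080692, -0.94492748]))]
```

View pics/u.png

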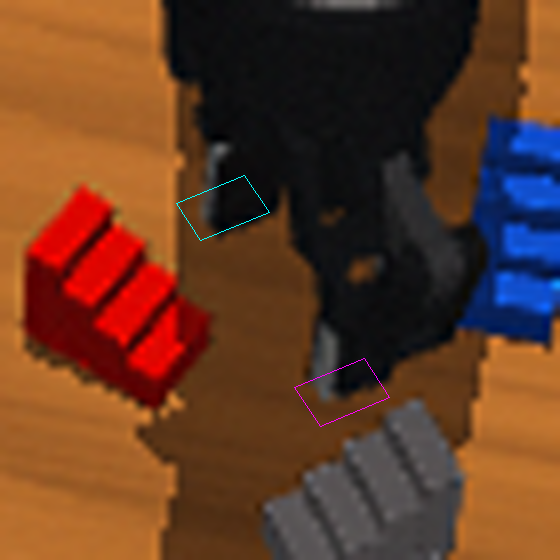

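View pics/t.png

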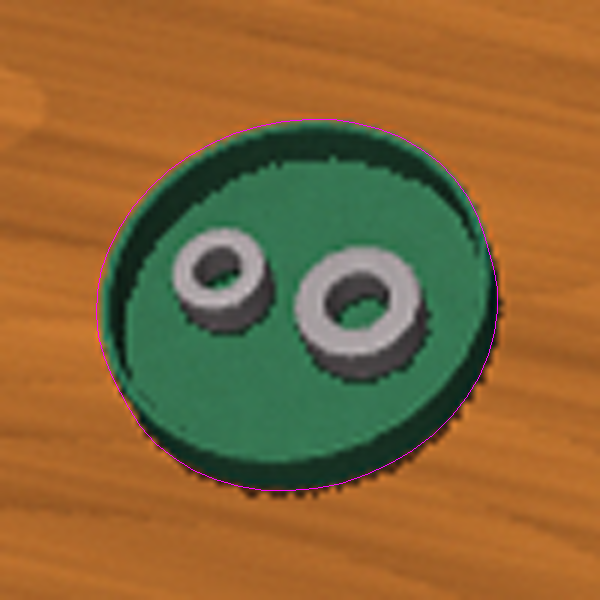

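Request:
step_arm(
  steps=[
    [[0,0.35,0,0,0,0,0.65],[0,0.355,-0.2,0,0,0,0.65],[0,0.355,-0.45,0,0,0,0.65],[0,0.355,-0.55,0,0,0,0.65],[0,0.355,-0.55,0,0,0,0.65]],
  ],
)

```text
t: 25.8
position: [0.4002, 0.1431, 0.038]
ee_rot: [1.044, -2.961, -0.0]
force: [-0.4, -0.5, -0.8]
gripper_width: 0.0552
```

```bash
python3 - <<'E'
from tip import *
p=robot.read_camera("scene");s=robot.read_state();print(s['position'],s['ee_rot'])
tip2(p,s,"pics/v.png",.028,.006)
E
```

```text
[0.40092383 0.14337747 0.03890225] [ 1.04499749e+00 -2.96261627e+00  1.79184787e-06]
```

View pics/v.png

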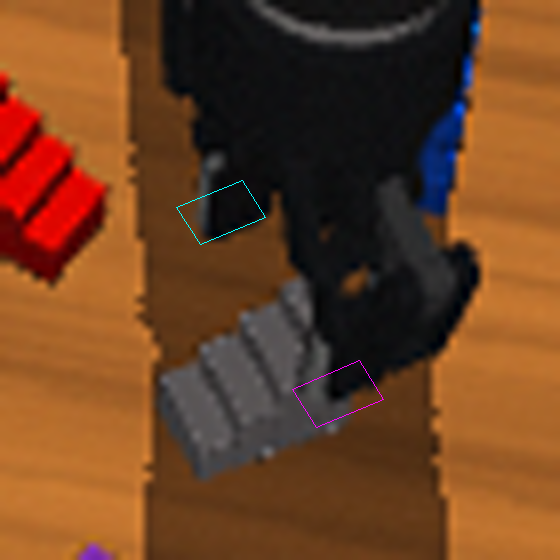

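Request:
step_arm(
  steps=[
    [[0,0,-0.15,0,0,0,0.65],[0,0,-0.29,0,0,0,0.65],[0,0,-0.38,0,0,0,0.65],[0,0,-0.44,0,0,0,0.6],[0,0,-0.46,0,0,0,0.5]],
  ],
)

```text
t: 26.48
position: [0.4002, 0.1439, -0.0078]
ee_rot: [1.047, -2.961, -0.0]
force: [0.5, 0.6, 0.3]
gripper_width: 0.0425
```

Request:
step_arm(
  steps=[
    [[0,0,0,0,0,0,0.3],[0,0,0,0,0,0,0.15],[0,0,0,0,0,0,0.15],[0,0,0,0,0,0,0.15]],
  ],
)

```text
t: 26.98
position: [0.4008, 0.144, -0.0071]
ee_rot: [-1.047, 2.961, 0.0]
force: [-0.4, 0.3, -0.0]
gripper_width: 0.0291
```

Request:
step_arm(
  steps=[
    [[0,0,0.1,0,0,0,0.15],[0,0,0.5,0,0,0,0.15],[0.1,0.1,0.8,0,0,-0.03,0.15],[0.4,0.3,0.9,0,0,-0.08,0.15],[0.8,0.6,0.9,0,0,-0.12,0.15]],
  ],
)

```text
t: 27.6
position: [0.4821, 0.2043, 0.0849]
ee_rot: [-0.465, 3.104, -0.0]
force: [-0.2, -0.6, -4.1]
gripper_width: 0.0293
```

Request:
step_arm(
  steps=[
    [[0.4,0.35,0,0,0,-0.05,0.15],[0.8,0.7,0,0,0,-0.1,0.15],[1,0.87,0,0,0,-0.119,0.15],[1.0,0.87,0,0,0,-0.119,0.15]],
  ],
)

```text
t: 28.1
position: [0.5812, 0.2919, 0.0816]
ee_rot: [-0.11, -3.139, 0.001]
force: [-0.6, -0.3, -3.9]
gripper_width: 0.0294
```

Request:
step_arm(
  steps=[
    [[0.05,0,-0.2,0,0,0,0.15],[0.05,0,-0.4,0,0,0,0.15],[0.05,0,-0.45,0,0,0,0.15],[0.05,0,-0.45,0,0,0,0.15]],
  ],
)

```text
t: 28.6
position: [0.5842, 0.2902, 0.0363]
ee_rot: [-0.112, -3.137, 0.002]
force: [0.0, 0.3, -2.4]
gripper_width: 0.0296
```

```bash
python3 - <<'E'
from ov import *
p=robot.read_camera("scene");s=robot.read_state();print(s['position'],s['ee_rot'],np.degrees(2*np.arctan2(s['ee_rot'][1],s['ee_rot'][0])),s['gripper_width'])
T=s['position']
print((T[2]+.0071))
ov(p,[("tall_block_mid",(T[0]-.0003,T[1]-.005,np.radians(-94)),T[2]+.0071,(0,255,255)),("twin_tray",(.5825,.2483,np.radians(-4)),0,(255,0,255))],(.582,.25,.02),"w.png")
E
```

```text
[0.58508298 0.29062264 0.03751419] [-1.12068047e-01 -3.13901763e+00  3.81436388e-04] -184.08936861965893 0.029408843900419868
0.04461418536657224
```

View pics/w.png

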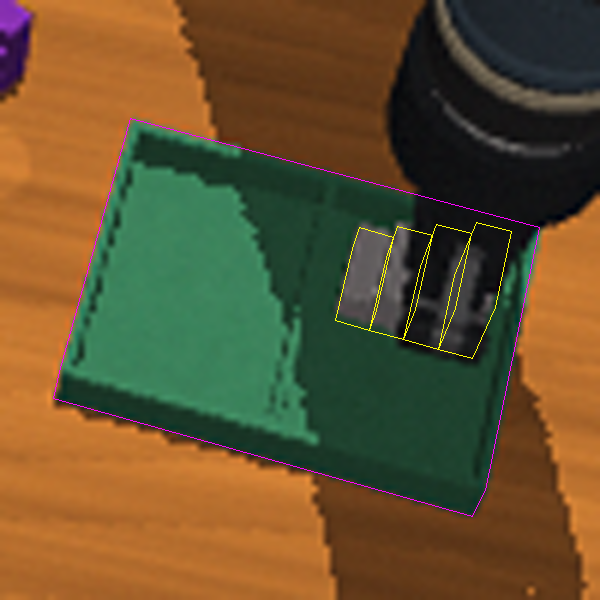

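Request:
step_arm(
  steps=[
    [[0,0,-0.15,0,0,0,0.15],[0,0,-0.28,0,0,0,0.15],[0,0,-0.35,0,0,0,0.15],[0,0,-0.39,0,0,0,0.15],[0,0,-0.41,0,0,0,0.15]],
  ],
)

```text
t: 29.28
position: [0.5853, 0.2909, -0.003]
ee_rot: [-0.112, -3.139, 0.0]
force: [-2.8, -1.4, 3.1]
gripper_width: 0.0288
```

Request:
step_arm(
  steps=[
    [[0,0,-0.01,0,0,0,0.15],[0,0,-0.01,0,0,0,0.15]],
  ],
)

```text
t: 29.52
position: [0.5858, 0.2911, -0.003]
ee_rot: [0.112, 3.139, 0.001]
force: [-2.3, -0.3, 2.6]
gripper_width: 0.0292
```

Request:
step_arm(
  steps=[
    [[0,0,0.02,0,0,0,0.4],[0,0,0.02,0,0,0,0.55],[0,0,0.02,0,0,0,0.55]],
  ],
)

```text
t: 29.9
position: [0.5861, 0.2911, -0.002]
ee_rot: [0.112, 3.138, 0.001]
force: [0.0, -0.7, -1.2]
gripper_width: 0.0472
```

Request:
step_arm(
  steps=[
    [[0,0,0.3,0,0,0,0.55],[0,0,0.8,0,0,0,0.55],[-0.2,-0.5,1,0,0,0,0.6],[-0.4,-1,1,0,0,-0.02,0.65]],
  ],
)

```text
t: 30.4
position: [0.5478, 0.1908, 0.1011]
ee_rot: [0.21, 3.128, 0.003]
force: [0.2, -0.2, 0.1]
gripper_width: 0.0554
```

Request:
step_arm(
  steps=[
    [[-0.2,-0.5,0,0,0,-0.01,0.65],[-0.4,-1,0,0,0,-0.03,0.65]],
  ],
)

```text
t: 30.65
position: [0.5052, 0.0895, 0.098]
ee_rot: [0.36, 3.119, -0.0]
force: [-0.0, -0.0, -0.2]
gripper_width: 0.0556
```

Request:
step_arm(
  steps=[
    [[-0.2,-0.5,0,0,0,-0.01,0.65],[-0.4,-1,0,0,0,-0.03,0.65]],
  ],
)

```text
t: 30.9
position: [0.4651, -0.0106, 0.0979]
ee_rot: [0.507, 3.099, -0.0]
force: [0.6, -0.5, 1.0]
gripper_width: 0.0555
```

Request:
step_arm(
  steps=[
    [[-0.2,-0.5,0,0,0,-0.01,0.65],[-0.4,-1,0,0,0,-0.03,0.65],[-0.4,-1,0,0,0,-0.033,0.65]],
  ],
)

```text
t: 31.28
position: [0.4247, -0.1121, 0.0979]
ee_rot: [0.675, 3.067, -0.002]
force: [-0.4, 0.7, 1.6]
gripper_width: 0.055
```

```bash
python3 - <<'E'
from ov import *
p=robot.read_camera("scene");s=robot.read_state();print(s['position'],s['ee_rot'],np.degrees(2*np.arctan2(s['ee_rot'][1],s['ee_rot'][0])),s['gripper_width'])
x=(.583,.286);vs=[]
b=pick(robot.trace(p,"tall_block_mid"),proj(p,[*x,.015])); 
r=b and fit("tall_block_mid",[(p,b[1])],x,[np.radians(-94)],.004);print(r)
ov(p,[("twin_tray",(.5825,.2483,np.radians(-4)),0,(255,0,255))]+([("tall_block_mid",r[0][1],.004,(0,255,255))] if r else []),(.582,.25,.02),"x.png")
E
```

```text
[ 0.42527035 -0.11048359  0.097916  ] [6.71109501e-01 3.06814369e+00 2.94872777e-04] 155.32349820764938 0.05542240209691556
[(np.float64(0.09061185920151195), array([ 0.5822993 ,  0.28624944, -1.70979352]))]
```

View pics/x.png

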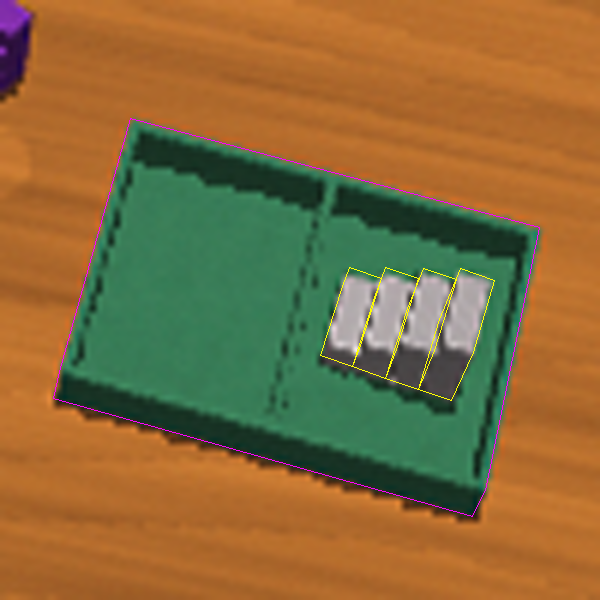

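Request:
step_arm(
  steps=[
    [[-0.165,-0.52,0,0,0,0,0.65],[-0.165,-0.525,-0.3,0,0,0,0.65],[-0.165,-0.525,-0.55,0,0,0,0.65],[-0.165,-0.525,-0.65,0,0,0,0.65],[-0.165,-0.525,-0.65,0,0,0,0.65]],
  ],
)

```text
t: 32.0
position: [0.409, -0.1603, 0.0322]
ee_rot: [-0.661, -3.07, -0.001]
force: [-1.2, 0.4, -0.4]
gripper_width: 0.0556
```

```bash
python3 - <<'E'
from tip import *
p=robot.read_camera("scene");s=robot.read_state();print(s['position'],s['ee_rot'])
tip2(p,s,"pics/y.png",.028,.006)
E
```

```text
[ 0.40962767 -0.1609141   0.03308339] [6.61683873e-01 3.07077139e+00 6.35322533e-05]
```

View pics/y.png

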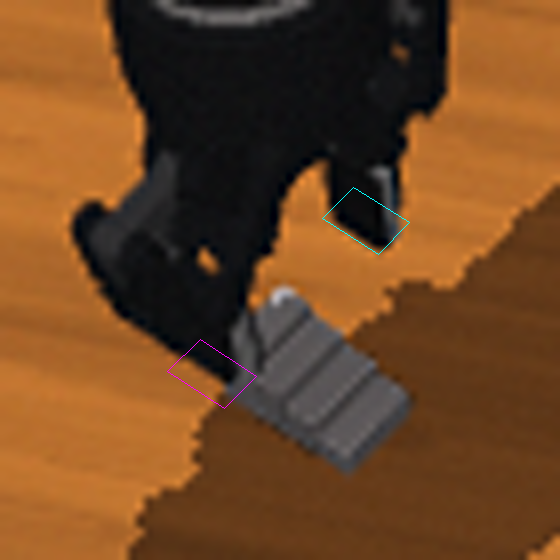

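Aligned over the low block; descend and grip.

Request:
step_arm(
  steps=[
    [[0,0,-0.15,0,0,0,0.65],[0,0,-0.28,0,0,0,0.65],[0,0,-0.37,0,0,0,0.65],[0,0,-0.42,0,0,0,0.6],[0,0,-0.43,0,0,0,0.5]],
  ],
)

```text
t: 32.67
position: [0.4087, -0.1614, -0.0108]
ee_rot: [-0.665, -3.07, -0.0]
force: [0.0, 0.1, 1.0]
gripper_width: 0.0423
```

Request:
step_arm(
  steps=[
    [[0,0,0,0,0,0,0.3],[0,0,0,0,0,0,0.15],[0,0,0,0,0,0,0.15],[0,0,0,0,0,0,0.15]],
  ],
)

```text
t: 33.17
position: [0.4095, -0.1619, -0.0098]
ee_rot: [0.664, 3.069, -0.001]
force: [0.5, -0.7, 1.9]
gripper_width: 0.0285
```

Request:
step_arm(
  steps=[
    [[0,0,0.1,0,0,0,0.15],[0,0,0.5,0,0,0,0.15],[0.1,0.2,0.9,0,0,0,0.15],[0.25,0.5,1,0,0,0.01,0.15],[0.45,0.9,1,0,0,0.03,0.15]],
  ],
)

```text
t: 33.8
position: [0.4552, -0.0715, 0.0916]
ee_rot: [0.519, 3.096, -0.001]
force: [0.9, 1.4, -1.9]
gripper_width: 0.0284
```

Request:
step_arm(
  steps=[
    [[0.2,0.5,0,0,0,0.01,0.15],[0.45,1,0,0,0,0.03,0.15]],
  ],
)

```text
t: 34.05
position: [0.4989, 0.0299, 0.0897]
ee_rot: [-0.37, -3.119, 0.001]
force: [0.5, -1.2, -2.4]
gripper_width: 0.0286
```

Request:
step_arm(
  steps=[
    [[0.2,0.5,0,0,0,0.01,0.15],[0.45,1,0,0,0,0.03,0.15]],
  ],
)

```text
t: 34.3
position: [0.5437, 0.1301, 0.0895]
ee_rot: [-0.222, -3.132, 0.001]
force: [1.5, -0.1, -2.5]
gripper_width: 0.0284
```

Request:
step_arm(
  steps=[
    [[0.2,0.5,0,0,0,0.01,0.15],[0.35,0.77,0,0,0,0.024,0.15],[0.35,0.77,-0.2,0,0,0.024,0.15],[0.35,0.77,-0.45,0,0,0.024,0.15],[0.35,0.77,-0.55,0,0,0.024,0.15]],
  ],
)

```text
t: 34.92
position: [0.5768, 0.2051, 0.0321]
ee_rot: [-0.106, -3.135, 0.002]
force: [-0.5, -0.4, -2.9]
gripper_width: 0.0285
```

```bash
python3 - <<'E'
from ov import *
p=robot.read_camera("scene");s=robot.read_state();print(s['position'],s['ee_rot'],np.degrees(2*np.arctan2(s['ee_rot'][1],s['ee_rot'][0])),s['gripper_width'])
T=s['position']
ov(p,[("low_block_mid",(T[0]+.0003,T[1]+.005,np.radians(86)),T[2]+.0098,(0,255,255)),("twin_tray",(.5825,.2483,np.radians(-4)),0,(255,0,255))],(.582,.25,.02),"z.png")
E
```

```text
[0.57660403 0.20492783 0.03137105] [-1.06593122e-01 -3.13401469e+00  2.39614105e-03] -183.89595026461686 0.02865204816688995
```

View pics/z.png

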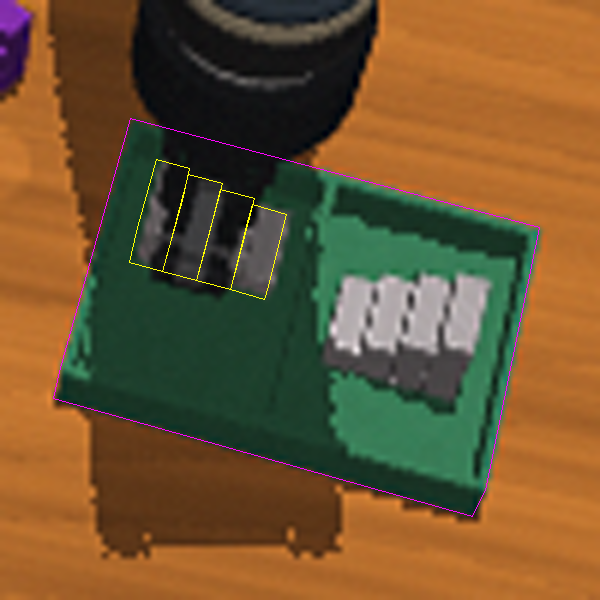

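Request:
step_arm(
  steps=[
    [[0,0,-0.15,0,0,0,0.15],[0,0,-0.28,0,0,0,0.15],[0,0,-0.35,0,0,0,0.15],[0,0,-0.39,0,0,0,0.15],[0,0,-0.41,0,0,0,0.15]],
  ],
)

```text
t: 35.6
position: [0.579, 0.2054, -0.0057]
ee_rot: [-0.107, -3.14, 0.0]
force: [-3.1, 0.0, 4.8]
gripper_width: 0.0287
```

Request:
step_arm(
  steps=[
    [[0,0,-0.01,0,0,0,0.15],[0,0,-0.01,0,0,0,0.15]],
  ],
)

```text
t: 35.85
position: [0.5791, 0.2054, -0.0057]
ee_rot: [0.107, 3.139, -0.0]
force: [-3.7, -2.0, 6.0]
gripper_width: 0.0286
```

Request:
step_arm(
  steps=[
    [[0,0,0.02,0,0,0,0.4],[0,0,0.02,0,0,0,0.55],[0,0,0.02,0,0,0,0.55]],
  ],
)

```text
t: 36.22
position: [0.5794, 0.2056, -0.0053]
ee_rot: [0.107, 3.139, 0.0]
force: [-0.3, -0.8, 0.2]
gripper_width: 0.0467
```

Request:
step_arm(
  steps=[
    [[0,0,0.3,0,0,0,0.55],[0,0,0.8,0,0,0,0.55],[-0.3,0,1,0,0,0,0.55],[-0.8,0,1,0,0,0,0.55],[-1,0,1,0,0,0,0.55]],
  ],
)

```text
t: 36.85
position: [0.4768, 0.2055, 0.0947]
ee_rot: [-0.106, -3.139, 0.0]
force: [0.3, -0.5, -0.7]
gripper_width: 0.0471
```

Request:
step_arm(
  steps=[
    [[-0.5,0,0.4,0,0,0,0.55],[-1,0,0.8,0,0,0,0.55],[-1,0,0.8,0,0,0,0.55],[-1,0,0.8,0,0,0,0.55]],
  ],
)

```text
t: 37.35
position: [0.3797, 0.2057, 0.1748]
ee_rot: [0.106, 3.138, 0.001]
force: [-0.1, -0.6, -0.4]
gripper_width: 0.0469
```

```bash
python3 - <<'E'
from ov import *
p=robot.read_camera("scene");s=robot.read_state();print(s['t'],s['position'],s['joint_velocities'].round(3))
cv2.imwrite("pics/fin.png",cv2.resize(p["pixels"][90:380,80:560],(800,483)))
for k,x,y,z in(("low_block_mid",(.579,.21),86,.004),("tall_block_mid",(.583,.286),-94,.004),("strap_center",(.659,.003),101.5,.004),("big_ring_mid",(.602,-.234),0,.004),("small_ring_mid",(.602,-.292),0,.004)):
    b=pick(robot.trace(p,k),proj(p,[*x,.015]))
    if b:
        r=fit(k,[(p,b[1])],x,[np.radians(y)],z);print(k,round(r[0][0],3),r[0][1].round(4))
for k in("can","brush"):
    d=robot.pinpoint(p,k)[0];print(k,np.asarray(p["R"]).T@(np.array(d["position"])-p["t"]))
E
```

```text
37.4 [0.37952664 0.20540033 0.17378857] [-0.007  0.026 -0.007  0.004 -0.     0.002]
low_block_mid 0.148 [0.5781 0.212  1.5199]
tall_block_mid 0.077 [ 0.5833  0.2855 -1.675 ]
strap_center 0.082 [0.6582 0.0046 1.7794]
big_ring_mid 0.179 [ 0.6021 -0.2348  0.2766]
can [ 0.38597761  0.46100909 -0.00078965]
brush [ 0.43565288 -0.47794942  0.00493244]
```

View pics/fin.png

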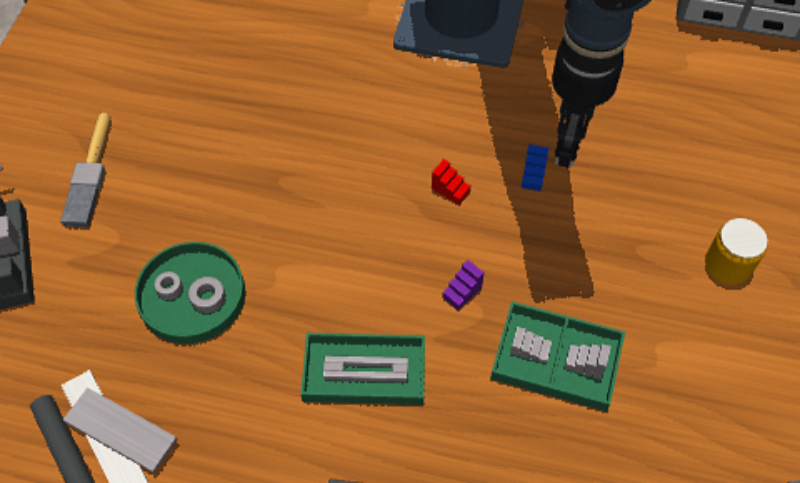

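The picture shows the strap centred in the long tray (365,369), both rings in the round tray (168,285 and 206,295), and one grey block in each bay (530,345 and 588,358). The coloured look-alikes, the can and the brush have not moved. I am handing the job in.

```bash
python3 -c "
from cell import robot
print(robot.hand_in())"
```

```text
the job is handed in; nothing more can be done
None
```

All five parts are in their trays and the job is handed in at about 37 s. I placed the strap clamp first, in the long tray, then both rings side by side in the round tray. The tall block followed, in the +y bay of the divided tray, and the low block last, in the −y bay.

**Last checks:**
- Each part was lowered until the force reading showed it on the tray floor, about 4 mm above its pick-up height, before release.
- The final picture shows every part flat, with the blocks on their bases and nothing else moved. The can and the brush were found where they stood at the start, within about 4 mm.
- Model fits put the strap, the big ring and both blocks inside their trays with clearance. The low block's fit was looser than the others.
- The tracing network did not report the small ring in the last picture, so I judged that one by eye.

**Height disagreement:** The reported tool height was about 28 mm lower than the gripper really was. Because of this, my first attempt on the strap closed in the air above it and moved nothing. I confirmed the offset from the pictures and by touching the bench, then allowed for it in every later move.

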